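# Snap the stand plates into the display base and put the leftovers away

### The job

Find every stand plate that is the right size for the display base's wells (58 mm across, not the smaller or larger look-alikes), lay each in a well of its own and press it straight down with the wooden pusher, not with the bare gripper, until it snaps fully home and level. Tidy up too: put the look-alike plates that do not fit into the open drawer, the pusher as well when it has done its work, and leave the tape, the jar and the bottle where they stand.

Things in the scene. Friction and masses are not known exactly. Their poses are not given: they have to be found in the camera images.
- plate1_mid (a point): Loose, may be absent. Light-grey plastic plate, round, 58 mm across: the size that fits the wells; 9 mm thick, rim bevelled above and below, with a 24 mm thick upright round post in the middle whose top is 45 mm above the plate's underside; 30 to 70 g. This point: on its axis, half-way up (22.5 mm above the underside), z along the post away from the plate.
- plate2_mid (a point): Loose, may be absent. Light-grey plastic plate, round, 58 mm across: the size that fits the wells; 9 mm thick, rim bevelled above and below, with a 24 mm thick upright round post in the middle whose top is 45 mm above the plate's underside; 30 to 70 g. This point: on its axis, half-way up (22.5 mm above the underside), z along the post away from the plate.
- plate3_mid (a point): Loose, may be absent. Light-grey plastic plate, round, 58 mm across: the size that fits the wells; 9 mm thick, rim bevelled above and below, with a 24 mm thick upright round post in the middle whose top is 45 mm above the plate's underside; 30 to 70 g. This point: on its axis, half-way up (22.5 mm above the underside), z along the post away from the plate.
- small1_mid (a point): Loose, may be absent. Light-grey plastic plate, round, 48 mm across: too small, drops loosely between the catches and is not held; 9 mm thick, rim bevelled above and below, with a 24 mm thick upright round post in the middle whose top is 45 mm above the plate's underside; 30 to 70 g. This point: on its axis, half-way up (22.5 mm above the underside), z along the post away from the plate.
- large1_mid (a point): Loose, may be absent. Light-grey plastic plate, round, 68 mm across: too large to enter a well; 9 mm thick, rim bevelled above and below, with a 24 mm thick upright round post in the middle whose top is 45 mm above the plate's underside; 30 to 70 g. This point: on its axis, half-way up (22.5 mm above the underside), z along the post away from the plate.
- large2_mid (a point): Loose, may be absent. Light-grey plastic plate, round, 68 mm across: too large to enter a well; 9 mm thick, rim bevelled above and below, with a 24 mm thick upright round post in the middle whose top is 45 mm above the plate's underside; 30 to 70 g. This point: on its axis, half-way up (22.5 mm above the underside), z along the post away from the plate.
- pusher_mid (a point): Loose. Pale wooden hand pusher standing upright on the desk: round foot 44 mm across and 12 mm high with a flat underside, above it a round handle that widens from 26 mm at the foot to 31 mm at the top; 85 mm tall, about 120 g. This point: on its axis, half-way up (42.5 mm above its underside), z up the handle.
- base: Dark-grey display base fixed to the desk: three hexagonal tiles, wells 96 mm apart, top 25 mm above the desk. A 58 mm plate laid level in a well rests on sprung steel balls, underside about 9 mm above the well's floor. A straight push of 10 to 18 N at its middle snaps it down onto the floor; then the plate's top is 4 mm below the rim, its post's top 57 mm above the desk. Origin: middle of the underside, z up.
- socket1 (a point): Middle of the floor of a well in the display base, z up. The well is hexagonal, 61 mm across flats, 13 mm deep, floor 12 mm above the desk. Three small steel balls on springs, 120 degrees apart and 9.6 mm above the floor, stand about 4 mm out of its walls.
- socket2 (a point): Middle of the floor of a well in the display base, z up. The well is hexagonal, 61 mm across flats, 13 mm deep, floor 12 mm above the desk. Three small steel balls on springs, 120 degrees apart and 9.6 mm above the floor, stand about 4 mm out of its walls.
- socket3 (a point): Middle of the floor of a well in the display base, z up. The well is hexagonal, 61 mm across flats, 13 mm deep, floor 12 mm above the desk. Three small steel balls on springs, 120 degrees apart and 9.6 mm above the floor, stand about 4 mm out of its walls.
- drawer_spot (a point): On the inner floor of the open drawer, in the middle of its uncovered part, about 22 mm above the desk. x points from the drawer's front into the unit, y to the left of that, z up. The inside reaches 104 mm either way along y, 80 mm towards the front panel, and about 75 mm the other way, where the unit's top begins to cover it. Side walls 40 mm, front panel 50 mm above this floor.
- unit: Low grey drawer unit, 260 mm deep, 250 mm wide, 85 mm high, with one drawer standing open towards the robot; the drawer slides if pushed with more than about 1 N. Origin: middle of its underside, x into the unit, z up.
- tape: Bystander: roll of masking tape lying flat, 68 mm across, 22 mm high; origin at the middle of its underside.
- jar: Bystander: glass jar with a black cap, 56 mm across, 70 mm high; origin at the middle of its underside.
- cement: Bystander: small glass bottle with a blue cap, 44 mm across, 85 mm high; origin at the middle of its underside.
Not all that is in view belongs to the job. What is shaped like the part that bears large1_mid but orange or turquoise is not meant.

How it is judged:
On the way:
1. a right-size plate is pressed fully home in a well with the pusher on it ((((((horizontal distance between plate1_mid and socket1 below 0.003 m and z of plate1_mid in the frame of socket1 below 0.0245 m) or (horizontal distance between plate1_mid and socket2 below 0.003 m and z of plate1_mid in the frame of socket2 below 0.0245 m) or (horizontal distance between plate1_mid and socket3 below 0.003 m and z of plate1_mid in the frame of socket3 below 0.0245 m)) and angle between plate1_mid's own z axis and vertical below 0.08 rad) and contact force between pusher and plate1 above 1 N) or ((((horizontal distance between plate2_mid and socket1 below 0.003 m and z of plate2_mid in the frame of socket1 below 0.0245 m) or (horizontal distance between plate2_mid and socket2 below 0.003 m and z of plate2_mid in the frame of socket2 below 0.0245 m) or (horizontal distance between plate2_mid and socket3 below 0.003 m and z of plate2_mid in the frame of socket3 below 0.0245 m)) and angle between plate2_mid's own z axis and vertical below 0.08 rad) and contact force between pusher and plate2 above 1 N) or ((((horizontal distance between plate3_mid and socket1 below 0.003 m and z of plate3_mid in the frame of socket1 below 0.0245 m) or (horizontal distance between plate3_mid and socket2 below 0.003 m and z of plate3_mid in the frame of socket2 below 0.0245 m) or (horizontal distance between plate3_mid and socket3 below 0.003 m and z of plate3_mid in the frame of socket3 below 0.0245 m)) and angle between plate3_mid's own z axis and vertical below 0.08 rad) and contact force between pusher and plate3 above 1 N))), for 0.04 s.
At the end, for the whole second after the job is handed in: Every 58 mm plate present is in a well, its axis within 3 mm of the well's middle, its underside within 2 mm of the floor and level within 0.08 rad; every look-alike present and the pusher lie inside the drawer; all at rest (((horizontal distance between plate1_mid and socket1 below 0.003 m and z of plate1_mid in the frame of socket1 below 0.0245 m) or (horizontal distance between plate1_mid and socket2 below 0.003 m and z of plate1_mid in the frame of socket2 below 0.0245 m) or (horizontal distance between plate1_mid and socket3 below 0.003 m and z of plate1_mid in the frame of socket3 below 0.0245 m)) and angle between each of plate1_mid, plate2_mid, plate3_mid's own z axis and vertical below 0.08 rad and ((horizontal distance between plate2_mid and socket1 below 0.003 m and z of plate2_mid in the frame of socket1 below 0.0245 m) or (horizontal distance between plate2_mid and socket2 below 0.003 m and z of plate2_mid in the frame of socket2 below 0.0245 m) or (horizontal distance between plate2_mid and socket3 below 0.003 m and z of plate2_mid in the frame of socket3 below 0.0245 m)) and ((horizontal distance between plate3_mid and socket1 below 0.003 m and z of plate3_mid in the frame of socket1 below 0.0245 m) or (horizontal distance between plate3_mid and socket2 below 0.003 m and z of plate3_mid in the frame of socket2 below 0.0245 m) or (horizontal distance between plate3_mid and socket3 below 0.003 m and z of plate3_mid in the frame of socket3 below 0.0245 m)) and x of small1_mid in the frame of drawer_spot between -0.085 and 0.14 m and y of small1_mid in the frame of drawer_spot between -0.108 and 0.108 m and z of small1_mid in the frame of drawer_spot between 0 and 0.09 m and x of large1_mid in the frame of drawer_spot between -0.085 and 0.14 m and y of large1_mid in the frame of drawer_spot between -0.108 and 0.108 m and z of large1_mid in the frame of drawer_spot between 0 and 0.09 m and x of large2_mid in the frame of drawer_spot between -0.085 and 0.14 m and y of large2_mid in the frame of drawer_spot between -0.108 and 0.108 m and z of large2_mid in the frame of drawer_spot between 0 and 0.09 m and x of pusher_mid in the frame of drawer_spot between -0.085 and 0.14 m and y of pusher_mid in the frame of drawer_spot between -0.108 and 0.108 m and z of pusher_mid in the frame of drawer_spot between 0 and 0.09 m and linear speed of each of plate1, plate2, plate3, small1, large1, large2, pusher below 0.02 m/s); the robot touches nothing.
It fails at once if the bare gripper pushes a plate down past the catches (more than 5 N from the fingers on a plate that is under 5 mm from a well's floor) (((horizontal distance between plate1_mid and socket1 below 0.006 m and z of plate1_mid in the frame of socket1 below 0.0275 m) and contact force between the fingers and plate1 above 5 N) or ((horizontal distance between plate1_mid and socket2 below 0.006 m and z of plate1_mid in the frame of socket2 below 0.0275 m) and contact force between the fingers and plate1 above 5 N) or ((horizontal distance between plate1_mid and socket3 below 0.006 m and z of plate1_mid in the frame of socket3 below 0.0275 m) and contact force between the fingers and plate1 above 5 N) or ((horizontal distance between plate2_mid and socket1 below 0.006 m and z of plate2_mid in the frame of socket1 below 0.0275 m) and contact force between the fingers and plate2 above 5 N) or ((horizontal distance between plate2_mid and socket2 below 0.006 m and z of plate2_mid in the frame of socket2 below 0.0275 m) and contact force between the fingers and plate2 above 5 N) or ((horizontal distance between plate2_mid and socket3 below 0.006 m and z of plate2_mid in the frame of socket3 below 0.0275 m) and contact force between the fingers and plate2 above 5 N) or ((horizontal distance between plate3_mid and socket1 below 0.006 m and z of plate3_mid in the frame of socket1 below 0.0275 m) and contact force between the fingers and plate3 above 5 N) or ((horizontal distance between plate3_mid and socket2 below 0.006 m and z of plate3_mid in the frame of socket2 below 0.0275 m) and contact force between the fingers and plate3 above 5 N) or ((horizontal distance between plate3_mid and socket3 below 0.006 m and z of plate3_mid in the frame of socket3 below 0.0275 m) and contact force between the fingers and plate3 above 5 N)).
It fails at once if the tape is pushed more than 40 mm from its place (distance of tape from where it was at the start of the episode above 0.04 m).
It fails at once if the jar is pushed more than 40 mm from its place (distance of jar from where it was at the start of the episode above 0.04 m).
It fails at once if the bottle is pushed more than 40 mm from its place (distance of cement from where it was at the start of the episode above 0.04 m).
Of plate1, plate2, plate3 only 2 to 3 are there at a start; the rules pass over those that are not, and their reading is None.
Of small1, large1, large2 only 2 to 3 are there at a start; the rules pass over those that are not, and their reading is None.
At some moment in a run one of plate1, plate2, plate3, small1, large1, large2 may be knocked a few centimetres aside while the robot is not near it.
It also fails if it takes over 210 s, if anything falls off the work surface, if the arm or the gripper's body presses on something with over 40 N, if the wrist force passes 120 N, or if a joint passes its speed limit or range.

### The arm

A 6-joint arm with a two-finger parallel gripper is mounted at the origin on the work surface. World frame = base frame: x ahead of the robot, y to its left, z up, the work surface at z = 0. Lengths are in m, angles in rad, forces in N, time in s.
With the tool pointing down it reaches from about 0.375 to 0.975 m from the base axis. Payload 3.8 kg.
Tool frame: the origin (TCP) lies midway between the tips of the shut fingers; the grasp point (between the pads) lies 19 mm behind it; z points along the fingers, y is the line along which they close (so a half turn about z gives the same grasp; the last joint's range is limited). The gripper opens to 85 mm and grips with 20 to 120 N. Pads are 22 mm wide; open, the fingers measure 114 mm over their backs; the gripper's body (76 mm by 85 mm) begins 54 mm behind the grasp point. The pads swing forward as they close: fully open they stand 13 mm farther back than shut.
Start: joints at [-1.254, 0.264, 1.604, -0, 1.274, -0.037], TCP at [0.234, -0.633, 0.231] pointing down, gripper open.
Joint ranges: [-2.63, 2.63], [-0.94, 2.18], [0.31, 2.57], [-1.31, 4.45], [0, 2.66], [-2.55, 2.55]. Speed limits (rad/s): [2.57, 2.57, 3.14, 3.14, 3.14, 3.14].

### API

Orientations are given as a rotation vector (axis times angle).
In Python, from workcell import read_state, vision, ticket gives the robot as it stands. The module is installed in compiled form; this text tells all that it offers.
- The arm moves only by the tool jog_arm, never from a script. Its arguments are lists of equal length, an entry for each row: "turn": the turn, a rotation vector about the tool's x, y, z in rad, a list of three; "delta_pos": the shift along the tool's x, y, z in m, a list of three; "gripper": the finger opening in m, from 0 to 0.0854. In form: {"turn": [[rx, ry, rz], ...], "delta_pos": [[dx, dy, dz], ...], "gripper": [gripper, ...]}. A call has 1 to 20 rows; each row shifts and turns the commanded pose from where the row before left it, along the tool's axes as they then stand; what a row does not reach is not made up. A row lasts 1/12 s, in which the tool goes at most 41.7 mm and 7.16 degrees, less where a joint would pass 70% of its speed; a pose out of reach is approached as far as the arm can. A call with a gripper value outside its range is refused whole. The fingers move at their own pace and stop on an object; "grip_force" is the grip in N (left out, the last holds). Time passes only in rows, so rows that do not move let the fingers close. It gives the time, the measured TCP pose, the force, the opening and the grip force at its end, in the units of the state.
- read_state(): the state, without advancing time (a new reading comes with each control period).
- vision.read_camera(name): name is "side" or "top"; returns the picture (400x640x3 uint8, red, green, blue); there is no depth.
- vision.calibration(name): a dict with "vfov" (degrees; the focal length in pixels is half the picture's height over the tangent of half this angle, whatever the lens; pixels are square), "cx", "cy" (the principal point, pixels), "dist" ([k1, k2, p1, p2, k3] as OpenCV has them; the pictures are not rectified), "R" (3x3) and "t" (3): a world point X has camera coordinates R X + t. Camera axes: x right, y down, z forward; pixel columns grow to the right and rows downward; lengths in m; the calibration is good to about 2 mm. A picture is of the moment at which its call begins. calibration takes no time and is no camera call.
- ticket.finish_job(): hands the job in; it is judged then, once.
The state is a dict: "time": time; "q": joint angles; "joint_vel": joint speeds; "joint_torque": joint torques, N m; "tool_pos": TCP position; "tcp_rot": TCP orientation; "wrist_force": force on the tool from outside, world axes, zero at the start; "torque": the same for the moment, N m; "width": opening from 0.0 (shut) to 1.0 (fully open); "grip_force": force on a finger pad.
Only numpy, scipy, OpenCV 4.12 (cv2) and the standard library are available. Lean on these libraries where they do the work, as an engineer would, in place of code of your own. Each camera call takes 0.05 s, during which the arm holds its last target. There are 200 camera calls.

## Working session

There is one attempt and no reset: what is moved stays moved. The work goes in short steps, Python scripts to look and compute and a tool call to move; the robot and the scene stay as the last step left them, time stands still between calls to the robot, and variables do not carry over. Pictures are saved under pics/ and viewed, at most 14 in all, crops included, and the job is handed in when it is done.

Besides the shell and the picture viewer there is one more tool, called after ">>>" as name(argument=value, ...), one argument or row to a line, values as JSON. jog_arm: Moves the arm, as the interface text tells. Its arguments: {"type":"object","properties":{"turn":{"type":"array","items":{"type":"array","items":{"type":"number"}}},"delta_pos":{"type":"array","items":{"type":"array","items":{"type":"number"}}},"gripper":{"type":"array","items":{"type":"number"}},"grip_force":{"type":"number"}},"required":["turn","delta_pos","gripper"]}

```bash
mkdir -p pics; python3 - <<'E'
from workcell import read_state, vision
import cv2
s=read_state();print(s)
for n in ("top","side"):
    im=vision.read_camera(n);cv2.imwrite(f"pics/{n}0.png",im[:,:,::-1]);print(n,vision.calibration(n))
E
```

```text
{'time': 0.0, 'q': array([-1.25387413e+00,  2.64748598e-01,  1.60542281e+00,  9.23213501e-06,
        1.27370967e+00, -3.69118425e-02]), 'joint_vel': array([ 4.92941488e-04, -6.12263505e-06, -7.10129059e-04,  1.13894300e-03,
        1.02888053e-03, -1.15125217e-03]), 'joint_torque': array([ 1.01563401e-03, -5.15110338e+01, -3.67314327e+01, -2.25904555e-04,
        1.29228106e-02, -1.78079716e-05]), 'tool_pos': array([ 0.23364227, -0.63246495,  0.22993875]), 'tcp_rot': array([-3.09032424e+00, -5.52503121e-01,  4.87549937e-04]), 'wrist_force': array([ 0.29941834, -0.54844558, -0.48475752]), 'torque': array([0.00764772, 0.0265441 , 0.04196496]), 'grip_force': 0.0, 'width': 1.0052609236408125}
top {'vfov': 54.61042580679347, 'cx': 325.8427624444303, 'cy': 200.90542617444032, 'dist': array([0.01142665, 0.        , 0.        , 0.        , 0.        ]), 'R': array([[ 2.03584219e-03, -9.99940584e-01, -1.07090258e-02],
       [-9.88917123e-01, -4.23356778e-04, -1.48467995e-01],
       [ 1.48454640e-01,  1.08925963e-02, -9.88859227e-01]]), 't': array([-0.03933155,  0.44782547,  1.12543621])}
side {'vfov': 52.486594287631306, 'cx': 321.6394321475842, 'cy': 198.0470388196844, 'dist': array([0.0141651, 0.       , 0.       , 0.       , 0.       ]), 'R': array([[-0.8339418 , -0.55172731, -0.01174964],
       [-0.32594637,  0.50962881, -0.79626468],
       [ 0.44530893, -0.66020864, -0.60483428]]), 't': array([0.33638932, 0.21195694, 1.20245388])}
```

View pics/top0.png

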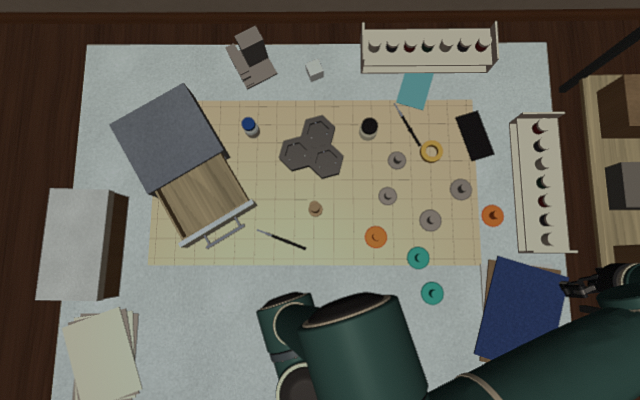

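View pics/side0.png

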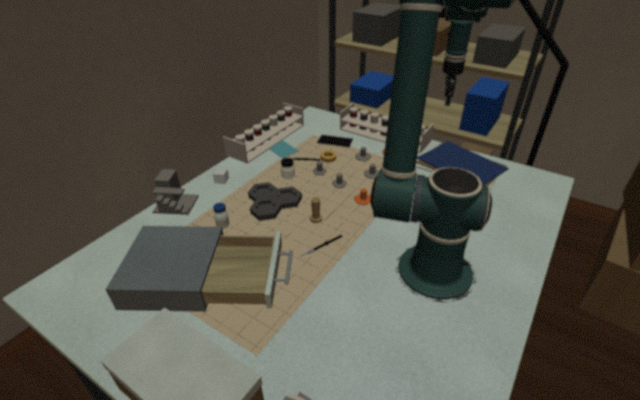

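The top view shows four grey plates, at (397,160), (388,196), (430,220) and (461,189). The pusher is at (315,209), the base wells are around (317,132), (296,158) and (325,162), and the drawer is open at (205,195). The side view shows the same four grey plates. The orange and turquoise ones are distractors. Next I'll measure the sizes.

```bash
cat > h.py <<'E'
import numpy as np, cv2
from workcell import read_state, vision
def K(c):
    f=200/np.tan(np.radians(c["vfov"]/2)); return np.array([[f,0,c["cx"]],[0,f,c["cy"]],[0,0,1.]])
def ray(n,px,z):
    c=vision.calibration(n); p=cv2.undistortPoints(np.array(px,float).reshape(-1,1,2),K(c),c["dist"]).reshape(-1,2)
    d=np.c_[p,np.ones(len(p))]@c["R"]; o=-c["R"].T@c["t"]
    return o+d*((z-o[2])/d[:,2])[:,None]
def proj(n,X):
    c=vision.calibration(n); return cv2.projectPoints(np.array(X,float).reshape(-1,1,3),cv2.Rodrigues(c["R"])[0],c["t"],K(c),c["dist"])[0].reshape(-1,2)
def shot(n,name=None):
    im=vision.read_camera(n)[:,:,::-1].copy()
    if name: cv2.imwrite(f"pics/{name}.png",im)
    return im
E
python3 - <<'E'
from h import *
im=cv2.imread("pics/top0.png")
for p in [(397,160),(388,196),(430,220),(461,189),(415,205),(376,237),(317,132),(315,209)]: print(p,im[p[1]-0,p[0]-7])
hsv=cv2.cvtColor(im,cv2.COLOR_BGR2HSV)
m=((hsv[:,:,1]<45)&(hsv[:,:,2]>40)).astype(np.uint8)*255
m[:100]=0
n,l,st,ce=cv2.connectedComponentsWithStats(m)
for i in range(1,n):
    if 60<st[i,4]<1000:
        cs=cv2.findContours((l==i).astype(np.uint8),cv2.RETR_EXTERNAL,cv2.CHAIN_APPROX_NONE)[0][0]
        if len(cs)<6: continue
        W=ray("top",cs[:,0,:],0.0045)[:,:2]
        (cx,cy),r=cv2.minEnclosingCircle(W.astype(np.float32)); print(st[i],ce[i].round(1),(round(cx,3),round(cy,3)),"d mm",round(2000*r,1), "area-d",2000*np.sqrt(cv2.contourArea(W.astype(np.float32))/np.pi))
c=np.hstack([cv2.resize(im[130:260,360:510],None,fx=4,fy=4,interpolation=cv2.INTER_CUBIC)])
cv2.imwrite("pics/c1.png",c)
c=cv2.resize(im[105:225,235:350],None,fx=5,fy=5,interpolation=cv2.INTER_CUBIC)
cv2.imwrite("pics/c2.png",c)
E
```

```text
(397, 160) [100 109 117]
(388, 196) [105 114 122]
(430, 220) [104 113 120]
(461, 189) [100 108 115]
(415, 205) [128 158 165]
(376, 237) [ 50 105 162]
(317, 132) [67 71 76]
(315, 209) [103 130 141]
[196 100 182   1 182] [286.5 100. ] (0.778, 0.088) d mm 578.0 area-d 0.0
[241 117  18  19 102] [250.8 129.2] (0.693, 0.204) d mm 65.5 area-d 29.838821521434745
[388 152  18  17 230] [396.6 160.1] (0.58, -0.258) d mm 54.8 area-d 51.852225236698764
[621 162  19  46 753] [631.1 183.7] (0.504, -0.969) d mm 148.4 area-d 90.03454404173483
[450 179  22  21 331] [460.4 189.2] (0.489, -0.451) d mm 64.7 area-d 61.39904526652739
[379 187  18  18 249] [387.3 195.8] (0.468, -0.227) d mm 55.4 area-d 51.99788803527013
[178 199  76  50 774] [218.4 226.6] (0.388, 0.298) d mm 260.9 area-d 110.012281671763
[420 210  21  21 355] [430.  220.1] (0.393, -0.354) d mm 65.2 area-d 61.97893929209232
[580 285  16  12  82] [587.3 289.9] (0.19, -0.805) d mm 45.1 area-d 25.479019802807187
[559 296  13  32 249] [565.2 312.5] (0.128, -0.73) d mm 94.0 area-d 46.717202612892514
[273 322  14  23  79] [277.7 334.8] (0.063, 0.095) d mm 71.6 area-d 23.772847477429938
[288 378  29  22 494] [302.4 390. ] (-0.099, 0.027) d mm 84.9 area-d 66.23302928081375
```

View pics/c1.png

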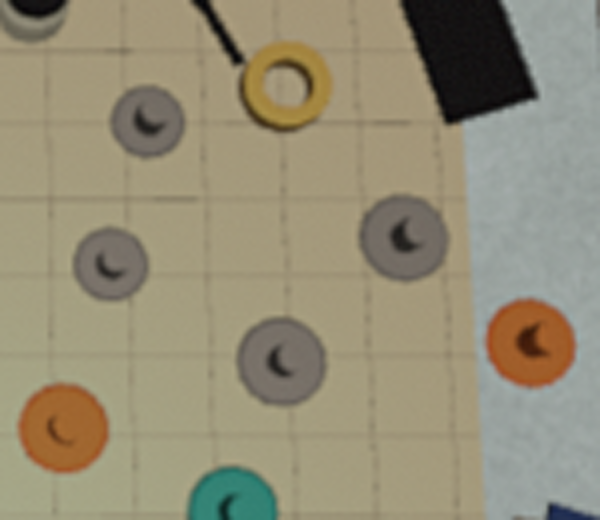

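View pics/c2.png

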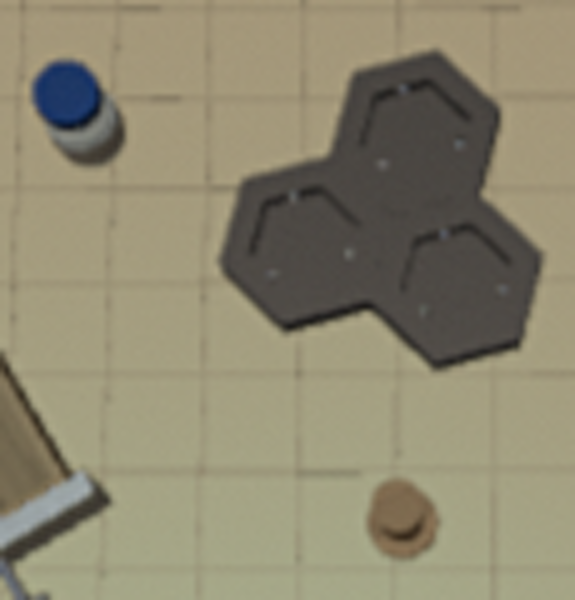

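Sizes: (397,160) and (388,196) measure about 55 mm, which means 58 mm plates because the mask loses about 3 mm at the edge. (430,220) and (461,189) measure about 65 mm, which means 68 mm look-alikes. The crops agree. All three wells show three balls each.

```bash
python3 - <<'E'
from h import *
g=cv2.imread("pics/top0.png",0).astype(float)
o=lambda u,v:((u+.5)/5-.5+235,(v+.5)/5-.5+105)
W={'A':[(402,90),(459,144),(382,163)],'B':[(293,197),(348,253),(272,272)],'C':[(445,233),(502,289),(423,310)]}
C={}
for k,b in W.items():
    P=[]
    for p in b:
        x,y=o(*p); xi,yi=int(round(x)),int(round(y)); w=g[yi-2:yi+3,xi-2:xi+3]; w=np.clip(w-np.median(w)-3,0,None); Y,X=np.mgrid[yi-2:yi+3,xi-2:xi+3]
        P.append(((w*X).sum()/w.sum(),(w*Y).sum()/w.sum()))
    Q=ray("top",P,0.0216)[:,:2]; C[k]=Q.mean(0); print(k,C[k].round(4),[round(1000*np.linalg.norm(Q[i]-Q[i-1]),1) for i in range(3)], np.round(np.linalg.norm(Q-C[k],axis=1)*1000,1))
print([round(np.linalg.norm(C[a]-C[b])*1000,1) for a,b in("AB","BC","CA")])
u=ray("top",[(185,84),(110,124),(151,193),(229,155)],.085);print(u.round(3),np.linalg.norm(np.diff(u,axis=0),axis=1))
d=ray("top",[(183,243),(254,204)],.072);print("front",d.round(3),np.linalg.norm(d[1]-d[0]))
print("pusher foot",ray("top",[o(405,522)],.012), "top",ray("top",[o(402,509)],.085))
for n,px in (("A",(397,160)),): pass
# plate centre from post+rim already; side check
for x,y in [(.580,-.258),(.468,-.227),(.489,-.451),(.393,-.354)]: print(proj("side",[x,y,.009]).round(1), proj("side",[x,y,.045]).round(1))
print("side pred wells",[proj("side",[*C[k],.012]).round(1) for k in C])
im=cv2.imread("pics/side0.png"); cv2.imwrite("pics/c3.png",np.vstack([cv2.resize(im[130:225,240:400],None,fx=5,fy=5,interpolation=cv2.INTER_CUBIC)]))
im=cv2.imread("pics/top0.png"); cv2.imwrite("pics/c4.png",cv2.resize(im[80:255,105:265],None,fx=3.4,fy=3.4,interpolation=cv2.INTER_CUBIC))
R=cv2.Rodrigues(read_state()["tcp_rot"])[0];print(R.round(4))
E
```

```text
A [ 0.6691 -0.0122] [np.float64(50.3), np.float64(50.7), np.float64(49.1)] [29.4 28.7 28.5]
B [0.5994 0.0552] [np.float64(49.5), np.float64(50.1), np.float64(48.7)] [29.  28.5 28.1]
C [ 0.5766 -0.0379] [np.float64(50.6), np.float64(51.3), np.float64(50.4)] [29.5 29.4 29. ]
[np.float64(96.9), np.float64(95.8), np.float64(96.0)]
[[0.794 0.383 0.085]
 [0.669 0.598 0.085]
 [0.463 0.463 0.085]
 [0.575 0.243 0.085]] [0.24819198 0.24659076 0.24686147]
front [[0.321 0.368 0.072]
 [0.433 0.168 0.072]] 0.2286548116989181
pusher foot [[ 0.42618319 -0.00748061  0.012     ]] top [[ 0.42424949 -0.00847249  0.085     ]]
[[320.4 169.2]] [[320.3 161.5]]
[[340.2 181.5]] [[340.4 173.7]]
[[363.7 154.3]] [[364.1 146.9]]
[[373.2 171.8]] [[373.8 164.1]]
side pred wells [array([[263.5, 192.1]]), array([[266.4, 208.1]]), array([[287.7, 196.7]])]
[[ 9.381e-01  3.464e-01 -6.000e-04]
 [ 3.464e-01 -9.381e-01  1.900e-03]
 [ 1.000e-04 -2.000e-03 -1.000e+00]]
```

View pics/c3.png

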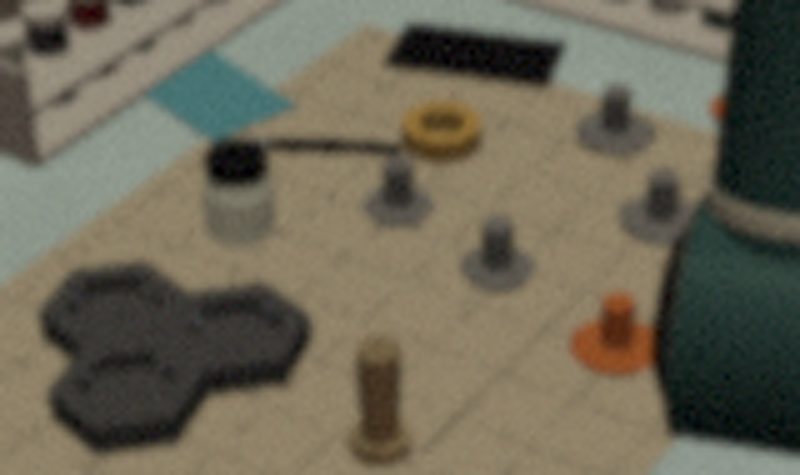

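View pics/c4.png

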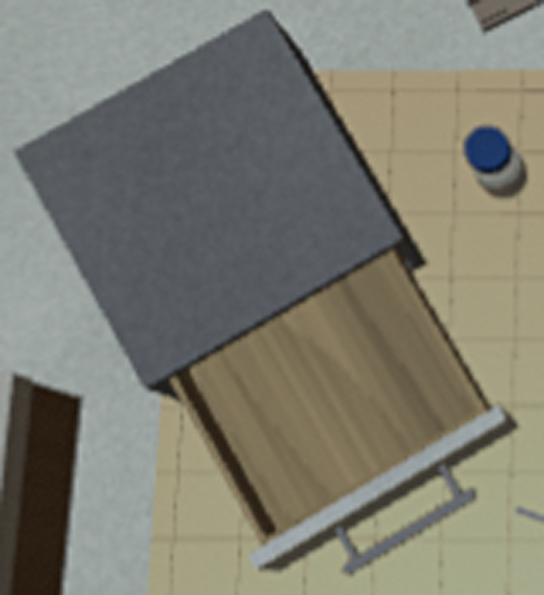

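The measurements hold up: balls about 50 mm apart, wells 96 mm apart, and the side-view projections match. The c3 crop confirms the four grey plates and the pusher, and c4 shows the drawer is empty. My plan is yaw 90° (tool x = world y, tool y = world x), with the 58 mm plates going to wells C and B.

>>> jog_arm(
  turn=[
    [0,0,-0.1217],
    [0,0,-0.1217],
    [0,0,-0.1217],
    [0,0,-0.1217],
    [0,0,-0.1217],
    [0,0,-0.1217],
    [0,0,-0.1217],
    [0,0,-0.1217],
    [0,0,-0.1217],
    [0,0,-0.1217],
    [0,0,0],
    [0,0,0],
    [0,0,0],
    [0,0,0],
    [0,0,0],
    [0,0,0],
    [0,0,0],
    [0,0,0],
    [0,0,0],
    [0,0,0],
  ],
  delta_pos=[
    [0,0,0],
    [0,0,0],
    [0,0,0],
    [0,0,0],
    [0,0,0],
    [0,0,0],
    [0,0,0],
    [0,0,0],
    [0,0,0],
    [0,0,0],
    [0.03,0.018,0],
    [0.03,0.018,0],
    [0.03,0.018,0],
    [0.03,0.018,0],
    [0.03,0.018,0],
    [0.03,0.018,0],
    [0.03,0.018,0],
    [0.03,0.018,0],
    [0.03,0.018,0],
    [0.03,0.018,0],
  ],
  gripper=[0.06,0.06,0.06,0.06,0.06,0.06,0.06,0.06,0.06,0.06,0.06,0.06,0.06,0.06,0.06,0.06,0.06,0.06,0.06,0.06],
  grip_force=30,
)

```text
time: 1.77
tool_pos: [0.4141, -0.3314, 0.2309]
tcp_rot: [-2.221, -2.221, -0.0]
wrist_force: [-0.0, -1.1, -0.4]
width: 0.703
grip_force: 0.0
```

```bash
cat >> h.py <<'E'
def plates(im):
    hsv=cv2.cvtColor(im,cv2.COLOR_BGR2HSV); m=((hsv[:,:,1]<45)&(hsv[:,:,2]>85)).astype(np.uint8); m[:110]=0; m[:,:150]=0; m[:,500:]=0
    n,l,st,ce=cv2.connectedComponentsWithStats(m)
    for i in range(1,n):
        if 120<st[i,4]<500 and max(st[i,2:4])<26:
            cs=cv2.findContours((l==i).astype(np.uint8),cv2.RETR_EXTERNAL,cv2.CHAIN_APPROX_NONE)[0][0]
            W=ray("top",cs[:,0,:],0.006)[:,:2].astype(np.float32); c,r=cv2.minEnclosingCircle(W); print("plate",ce[i].round(1),np.round(c,4),"d",round(2000*r,1),"hull mean",cv2.fitEllipse(W)[0])
def tgt(x,y,z):
    s=read_state(); p=s["tool_pos"]; R=cv2.Rodrigues(s["tcp_rot"])[0]; print("t",s["time"],"tool",p.round(4),"delta tool",(R.T@(np.array([x,y,z])-p)).round(4),"w",s["width"],"F",s["wrist_force"].round(1),"tilt",R[:,2].round(4),"yaw",np.degrees(np.arctan2(R[1,0],R[0,0])).round(2),"q6",s["q"][5].round(2))
E
python3 - <<'E'
from h import *
im=shot("top","top1"); plates(im); tgt(.468,-.227,.1)
E
```

```text
plate [396.6 160. ] [ 0.5799 -0.2575] d 54.3 hull mean (0.580160915851593, -0.2575491964817047)
plate [387.4 195.7] [ 0.4682 -0.2263] d 55.5 hull mean (0.4680652916431427, -0.22672346234321594)
t 1.8167 tool [ 0.4169 -0.3263  0.2308] delta tool [0.0985 0.051  0.1314] w 0.7029976396297332 F [2.1 4.2 0.2] tilt [ 0.0019  0.0053 -1.    ] yaw 90.13 q6 -0.72
```

View pics/top1.png

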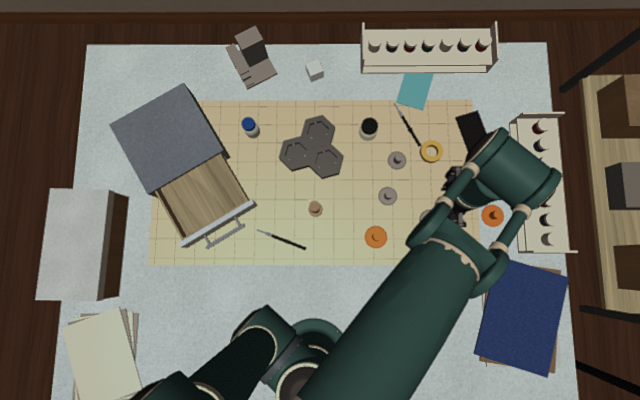

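>>> jog_arm(
  turn=[
    [0,0,0],
    [0,0,0],
    [0,0,0],
    [0,0,0],
    [0,0,0],
    [0,0,0],
    [0,0,0],
    [0,0,0],
    [0,0,0],
    [0,0,0],
  ],
  delta_pos=[
    [0.027,0.014,0],
    [0.026,0.014,0],
    [0.026,0.013,0],
    [0.026,0.013,0],
    [0,0,0.035],
    [0,0,0.035],
    [0,0,0.035],
    [0,0,0.035],
    [0,0,0],
    [0,0,0],
  ],
  gripper=[0.06,0.06,0.06,0.06,0.06,0.06,0.06,0.06,0.06,0.06],
)

```text
time: 2.65
tool_pos: [0.4656, -0.2271, 0.0891]
tcp_rot: [-2.217, -2.217, 0.003]
wrist_force: [0.0, -0.5, 0.2]
width: 0.704
grip_force: 0.0
```

```bash
python3 - <<'E'
from h import *
tgt(.468,-.2265,.015); im=shot("side","side1");im=shot("top"); plates(im)
cv2.imwrite("pics/c5.png",cv2.resize(cv2.imread("pics/side1.png")[100:220,280:420],None,fx=5,fy=5))
E
```

```text
t 2.65 tool [ 0.4656 -0.2271  0.0891] delta tool [0.0003 0.0029 0.0741] w 0.7038932048602764 F [ 0.  -0.5  0.2] tilt [-0.0057  0.0031 -1.    ] yaw 90.0 q6 -0.5
plate [460.5 189.2] [ 0.4888 -0.4502] d 64.6 hull mean (0.48856720328330994, -0.4503340423107147)
```

View pics/c5.png

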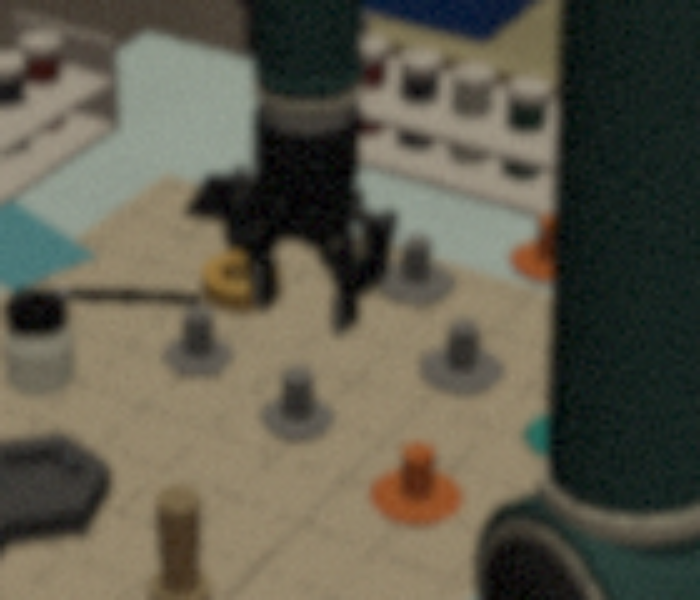

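The side crop shows the gripper centred above the nearer 58 mm plate, with fingers at (265,290) and (345,320) and the post at (298,375). I'll descend and grip.

>>> jog_arm(
  turn=[
    [0,0,0],
    [0,0,0],
    [0,0,0],
    [0,0,0],
    [0,0,0],
    [0,0,0],
    [0,0,0],
    [0,0,0],
    [0,0,0],
    [0,0,0],
    [0,0,0],
  ],
  delta_pos=[
    [0,0.002,0.025],
    [0,0,0.025],
    [0,0,0.023],
    [0,0,0],
    [0,0,0],
    [0,0,0],
    [0,0,0],
    [0,0,0],
    [0,0,0],
    [0,0,0],
    [0,0,0],
  ],
  gripper=[0.06,0.06,0.06,0.06,0.06,0,0,0,0,0,0],
  grip_force=40,
)

```text
time: 3.67
tool_pos: [0.4716, -0.2292, 0.0207]
tcp_rot: [2.219, 2.219, 0.002]
wrist_force: [0.2, 0.3, 6.4]
width: 0.266
grip_force: 39.0
```

```bash
python3 - <<'E'
from h import *
tgt(.5766,-.0379,.12)
E
```

```text
t 3.6667 tool [ 0.4716 -0.2292  0.0207] delta tool [ 0.1911  0.1053 -0.0993] w 0.2660127730631381 F [0.2 0.3 6.4] tilt [ 0.0035 -0.002  -1.    ] yaw 90.0 q6 -0.5
```

>>> jog_arm(
  turn=[
    [0,0,0],
    [0,0,0],
    [0,0,0],
    [0,0,0],
    [0,0,0],
    [0,0,0],
  ],
  delta_pos=[
    [0,0,-0.025],
    [0,0,-0.025],
    [0,0,-0.025],
    [0,0,-0.025],
    [0,0,0],
    [0,0,0],
  ],
  gripper=[0,0,0,0,0,0],
)

```text
time: 4.17
tool_pos: [0.4718, -0.2292, 0.1213]
tcp_rot: [2.217, 2.217, 0.003]
wrist_force: [-0.0, 0.1, -0.6]
width: 0.27
grip_force: 39.4
```

```bash
python3 - <<'E'
from h import *
tgt(.5766,-.0379,.12);im=shot("side","side2")
cv2.imwrite("pics/c6.png",cv2.resize(im[80:220,270:410],None,fx=4,fy=4))
E
```

```text
t 4.1667 tool [ 0.4718 -0.2292  0.1213] delta tool [0.1913 0.1048 0.0013] w 0.26982833568048326 F [-0.   0.1 -0.6] tilt [ 0.0053 -0.0029 -1.    ] yaw 90.0 q6 -0.5
```

View pics/c6.png

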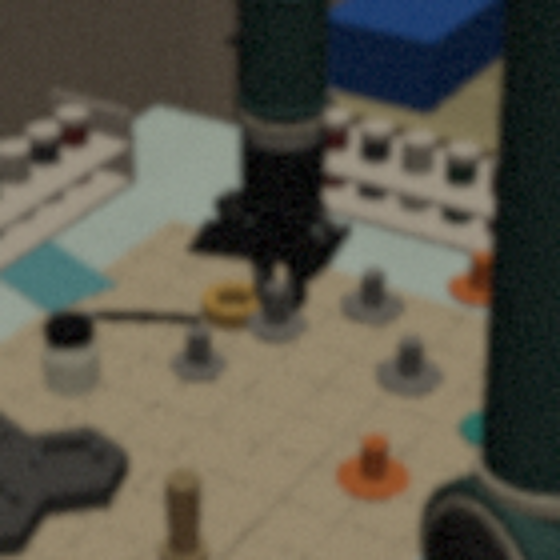

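The crop shows the plate held, with its rim centred at (275,322). I'll move over well C.

>>> jog_arm(
  turn=[
    [0,0,0],
    [0,0,0],
    [0,0,0],
    [0,0,0],
    [0,0,0],
    [0,0,0],
    [0,0,0],
    [0,0,0],
    [0,0,0],
    [0,0,0],
    [0,0,0],
    [0,0,0],
    [0,0,0],
  ],
  delta_pos=[
    [0.025,0.014,0],
    [0.025,0.014,0],
    [0.025,0.014,0],
    [0.025,0.014,0],
    [0.025,0.014,0],
    [0.025,0.014,0],
    [0.025,0.014,0],
    [0.014,0.007,0],
    [0,0,0.025],
    [0,0,0.025],
    [0,0,0],
    [0,0,0],
    [0,0,0],
  ],
  gripper=[0,0,0,0,0,0,0,0,0,0,0,0,0],
)

```text
time: 5.3
tool_pos: [0.5744, -0.0393, 0.068]
tcp_rot: [-2.221, -2.22, 0.001]
wrist_force: [1.4, 0.3, 0.2]
width: 0.263
grip_force: 39.5
```

```bash
python3 - <<'E'
from h import *
tgt(.5766,-.0404,.045);im=shot("side","side3");a=shot("top","top3")
A=cv2.resize(im[130:230,220:340],None,fx=5,fy=5,interpolation=cv2.INTER_CUBIC);cv2.imwrite("pics/c7.png",A)
p=read_state()["tool_pos"]; print(proj("side",[[p[0],p[1]+.0025,p[2]-.0205+h] for h in (0,.009,.045)]))
E
```

```text
t 5.3 tool [ 0.5744 -0.0393  0.068 ] delta tool [-0.0011  0.0023  0.023 ] w 0.26336980841243457 F [1.4 0.3 0.2] tilt [-1.4e-03  2.0e-04 -1.0e+00] yaw 89.98 q6 -0.11
[[287.05084678 188.64040658]
 [286.89105393 186.59734722]
 [286.23940706 178.26883804]]
```

View pics/c7.png

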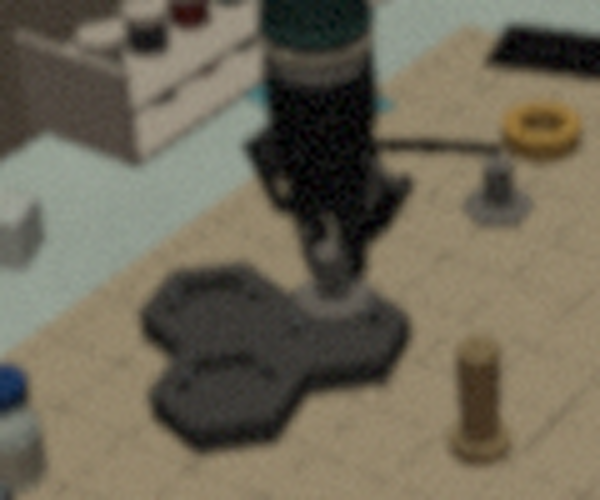

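```bash
python3 - <<'E'
from h import *
im=cv2.imread("pics/side3.png"); 
g=cv2.GaussianBlur(im,(0,0),.6)
hsv=cv2.cvtColor(g,cv2.COLOR_BGR2HSV)
sub=g[180:198,276:300].max(2); print(sub)
def circ(c,z,d):
    t=np.linspace(0,2*np.pi,72); return proj("side",np.c_[c[0]+d/2*np.cos(t),c[1]+d/2*np.sin(t),np.full(72,z)])
p=read_state()["tool_pos"]
for dz in (0,.0205,.0265):
    q=circ((p[0],p[1]+.0025),p[2]-dz,.058); q2=circ((p[0],p[1]+.0025),p[2]-dz+.009,.058); q=np.r_[q,q2]; print(dz,q.min(0),q.max(0))
E
```

```text
[[144 142 139 124  94  64  59  73  85  90  85  69  51  35  22  21  46  85
  120 140 144 147 147 147]
 [145 145 142 132 106  73  60  67  79  81  77  64  51  37  24  21  47  88
  125 142 145 145 146 146]
 [147 146 145 139 120  85  60  56  61  64  62  56  50  41  30  24  47  91
  126 142 146 145 146 147]
 [147 147 145 143 128  98  67  52  49  52  51  51  48  41  28  26  55  95
  128 144 148 148 147 145]
 [146 147 146 145 133 110  79  55  48  48  48  49  46  41  35  41  70 106
  134 146 148 147 148 146]
 [142 145 145 143 134 117  90  63  50  47  46  47  49  47  46  58  83 113
  136 143 146 146 147 147]
 [132 139 139 133 124 110  92  69  55  50  46  44  49  54  62  75  94 112
  128 136 142 146 146 144]
 [109 122 123 118 110 103  88  69  57  48  45  47  53  62  76  88  97 105
  115 125 134 142 144 144]
 [ 86  98  99 100  99  97  89  75  61  54  50  54  59  70  84  93  97  95
   97 107 121 134 140 140]
 [ 69  75  80  87  94  96  92  83  71  66  64  65  70  79  90  95  93  86
   81  86 100 115 127 133]
 [ 63  64  70  81  89  94  93  91  85  83  82  81  85  90  94  93  88  79
   71  69  77  9
[... 202 characters left out ...]
1  67  77]
 [ 59  59  60  64  64  67  73  77  78  78  80  80  78  74  71  62  56  52
   42  44  55  57  59  64]
 [ 57  57  58  62  60  59  61  64  64  65  67  66  64  61  62  60  55  51
   45  47  53  56  58  57]
 [ 59  56  51  51  55  56  59  60  60  60  60  60  59  59  58  57  59  56
   53  53  55  57  57  53]
 [ 58  55  51  51  56  58  61  58  58  59  58  59  59  60  61  60  62  60
   58  58  59  58  54  49]
 [ 56  57  54  55  58  61  62  58  59  60  61  60  60  59  62  60  59  58
   58  59  60  58  50  43]]
0 [278.30882538 177.26445476] [294.85379239 188.75345338]
0.0205 [278.74867941 181.94120276] [295.14944756 193.46341058]
0.0265 [278.87596032 183.29509259] [295.23501028 194.82651297]
```

>>> jog_arm(
  turn=[
    [0,0,0],
    [0,0,0],
    [0,0,0],
    [0,0,0],
    [0,0,0],
  ],
  delta_pos=[
    [-0.001,0.002,0.008],
    [0,0,0.008],
    [0,0,0.008],
    [0,0,0],
    [0,0,0],
  ],
  gripper=[0,0,0,0,0],
)

```text
time: 5.82
tool_pos: [0.5761, -0.0402, 0.0434]
tcp_rot: [-2.221, -2.22, 0.002]
wrist_force: [0.2, -0.3, 0.5]
width: 0.266
grip_force: 39.6
```

```bash
python3 - <<'E'
from h import *
tgt(.5766,-.0404,.042)
E
```

```text
t 5.8167 tool [ 0.5761 -0.0402  0.0434] delta tool [-0.0002  0.0005  0.0014] w 0.26564063043201785 F [ 0.2 -0.3  0.5] tilt [-1.7e-03  1.0e-04 -1.0e+00] yaw 89.99 q6 -0.11
```

Position is good. I'll lower 1 mm more, open slightly, then retreat.

>>> jog_arm(
  turn=[
    [0,0,0],
    [0,0,0],
    [0,0,0],
    [0,0,0],
    [0,0,0],
    [0,0,0],
    [0,0,0],
    [0,0,0],
    [0,0,0],
    [0,0,0],
    [0,0,0],
    [0,0,0],
  ],
  delta_pos=[
    [0,0,0.001],
    [0,0,0],
    [0,0,0],
    [0,0,0],
    [0,0,-0.025],
    [0,0,-0.025],
    [0,0,-0.025],
    [-0.035,0,-0.015],
    [-0.035,0,0],
    [-0.035,0,0],
    [0,0,0],
    [0,0,0],
  ],
  gripper=[0,0,0.06,0.06,0.06,0.06,0.06,0.06,0.06,0.06,0.06,0.06],
)

```text
time: 6.82
tool_pos: [0.5769, -0.1469, 0.1338]
tcp_rot: [2.225, 2.217, 0.001]
wrist_force: [-0.0, 0.2, -0.6]
width: 0.7
grip_force: 0.0
```

```bash
python3 - <<'E'
from h import *
tgt(.58,-.2575,.12);im=shot("side","side4");a=shot("top","top4"); plates(a)
A=cv2.resize(im[150:230,230:330],None,fx=5,fy=5,interpolation=cv2.INTER_CUBIC);B=cv2.resize(a[105:185,270:350],None,fx=5,fy=5,interpolation=cv2.INTER_CUBIC)
cv2.imwrite("pics/c8.png",np.hstack([A[:400,:395],B]))
for z in (.0255,.0165): print(z,proj("top",[.5766,-.0379,z]),proj("side",[.5766,-.0379,z]))
E
```

```text
t 6.8167 tool [ 0.5769 -0.1469  0.1338] delta tool [-0.1106  0.0034  0.0138] w 0.6999740695930075 F [-0.   0.2 -0.6] tilt [ 8.e-04 -1.e-04 -1.e+00] yaw 89.81 q6 -0.29
plate [460.5 189.1] [ 0.4888 -0.4502] d 64.6 hull mean (0.4885599911212921, -0.4502301812171936)
plate [430.1 220.1] [ 0.3935 -0.3532] d 65.4 hull mean (0.393388032913208, -0.3539358973503113)
0.0255 [[325.66854191 159.67129206]] [[287.42904316 193.73701748]]
0.0165 [[325.7011088  160.41224088]] [[287.58453192 195.72514592]]
```

View pics/c8.png

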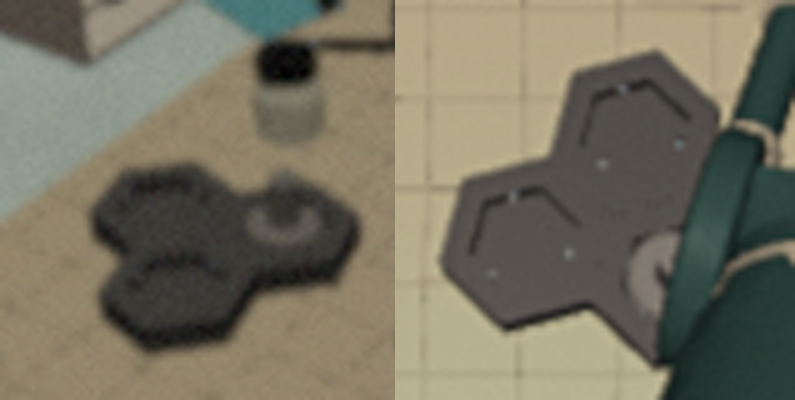

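The plate lies level in well C: side-crop rim at (285,222), top-crop rim at (655,275). Next is the second 58 mm plate, at (0.580,-0.2575).

>>> jog_arm(
  turn=[
    [0,0,0],
    [0,0,0],
    [0,0,0],
    [0,0,0],
    [0,0,0],
    [0,0,0],
    [0,0,0],
    [0,0,0],
    [0,0,0],
  ],
  delta_pos=[
    [-0.028,0.001,0],
    [-0.028,0.001,0],
    [-0.028,0.001,0],
    [-0.027,0,0],
    [0,0,0.025],
    [0,0,0.025],
    [0,0,0],
    [0,0,0],
    [0,0,0],
  ],
  gripper=[0.06,0.06,0.06,0.06,0.06,0.06,0.06,0.06,0.06],
)

```text
time: 7.67
tool_pos: [0.5804, -0.2552, 0.0839]
tcp_rot: [2.22, 2.223, 0.0]
wrist_force: [-0.2, 1.4, 1.2]
width: 0.704
grip_force: 0.0
```

```bash
python3 - <<'E'
from h import *
tgt(.58,-.2575,.020)
E
```

```text
t 7.6667 tool [ 0.5804 -0.2552  0.0839] delta tool [-0.0023 -0.0004  0.0639] w 0.7040347389318266 F [-0.2  1.4  1.2] tilt [ 1.e-04  1.e-04 -1.e+00] yaw 90.08 q6 -0.46
```

>>> jog_arm(
  turn=[
    [0,0,0],
    [0,0,0],
    [0,0,0],
    [0,0,0],
    [0,0,0],
    [0,0,0],
    [0,0,0],
    [0,0,0],
    [0,0,0],
    [0,0,0],
    [0,0,0],
  ],
  delta_pos=[
    [-0.002,0,0.022],
    [0,0,0.022],
    [0,0,0.02],
    [0,0,0],
    [0,0,0],
    [0,0,0],
    [0,0,0],
    [0,0,0],
    [0,0,0],
    [0,0,0],
    [0,0,0],
  ],
  gripper=[0.06,0.06,0.06,0.06,0.06,0,0,0,0,0,0],
)

```text
time: 8.58
tool_pos: [0.5817, -0.2589, 0.0217]
tcp_rot: [2.219, 2.219, 0.002]
wrist_force: [0.0, 1.4, 6.5]
width: 0.26
grip_force: 39.7
```

```bash
python3 - <<'E'
from h import *
tgt(.5994,.0552,.12)
E
```

```text
t 8.5833 tool [ 0.5817 -0.2589  0.0217] delta tool [ 0.314   0.018  -0.0987] w 0.2604542712229944 F [0.  1.4 6.5] tilt [ 0.0037 -0.0015 -1.    ] yaw 89.99 q6 -0.46
```

>>> jog_arm(
  turn=[
    [0,0,0],
    [0,0,0],
    [0,0,0],
    [0,0,0],
    [0,0,0],
    [0,0,0],
    [0,0,0],
    [0,0,0],
    [0,0,0],
    [0,0,0],
    [0,0,0],
    [0,0,0],
    [0,0,0],
    [0,0,0],
    [0,0,0],
    [0,0,0],
    [0,0,0],
    [0,0,0],
    [0,0,0],
    [0,0,0],
  ],
  delta_pos=[
    [0,0,-0.027],
    [0,0,-0.027],
    [0,0,-0.027],
    [0,0,-0.027],
    [0,0,-0.027],
    [0.03,0.002,0],
    [0.03,0.002,0],
    [0.03,0.002,0],
    [0.03,0.002,0],
    [0.03,0.002,0],
    [0.03,0.002,0],
    [0.03,0.002,0],
    [0.03,0.002,0],
    [0.03,0.001,0],
    [0.03,0.001,0],
    [0.013,0,0.0],
    [0,0,0.03],
    [0,0,0.03],
    [0,0,0.025],
    [0,0,0],
  ],
  gripper=[0,0,0,0,0,0,0,0,0,0,0,0,0,0,0,0,0,0,0,0],
)

```text
time: 10.25
tool_pos: [0.5928, 0.0544, 0.0635]
tcp_rot: [-2.216, -2.217, 0.013]
wrist_force: [-2.0, 0.4, -0.7]
width: 0.264
grip_force: 39.4
```

>>> jog_arm(
  turn=[
    [0,0,0],
    [0,0,0],
    [0,0,0],
    [0,0,0],
  ],
  delta_pos=[
    [0,0,0],
    [0,0,0],
    [0,0,0],
    [0,0,0],
  ],
  gripper=[0,0,0,0],
)

```text
time: 10.58
tool_pos: [0.5998, 0.0547, 0.0718]
tcp_rot: [2.22, 2.219, 0.005]
wrist_force: [0.4, 0.1, -0.8]
width: 0.266
grip_force: 39.4
```

```bash
python3 - <<'E'
from h import *
tgt(.5994,.0535,.0435);im=shot("side","side5")
g=cv2.GaussianBlur(im,(0,0),.6).max(2)
def circ(c,z,d):
    t=np.linspace(0,2*np.pi,72); return proj("side",np.c_[c[0]+d/2*np.cos(t),c[1]+d/2*np.sin(t),np.full(72,z)])
p=read_state()["tool_pos"]
q=np.r_[circ((p[0],p[1]+.0014),p[2]-.0215,.058),circ((p[0],p[1]+.0014),p[2]-.0125,.058)]; a,b=q.min(0),q.max(0); print(a,b)
print(int(a[0])-3,int(a[1])-1);print(g[int(a[1])-1:int(b[1])+5,int(a[0])-3:int(b[0])+5])
E
```

```text
t 10.5833 tool [0.5998 0.0547 0.0718] delta tool [-0.0012 -0.0005  0.0283] w 0.26591383316248646 F [ 0.4  0.1 -0.8] tilt [ 4.2e-03  2.0e-04 -1.0e+00] yaw 89.98 q6 0.05
[256.43913211 192.51188179] [273.60477638 204.77868384]
253 191
[[49 42 46 47 44 44 53 68 79 82 76 65 50 35 21  9 16 32 49 58 60 60 59 59
  58]
 [53 49 49 54 51 49 48 54 63 66 64 58 48 37 22 11 13 33 49 58 59 60 58 58
  59]
 [58 56 55 57 55 50 44 46 51 53 54 52 47 39 23 13 19 34 49 58 60 61 59 61
  61]
 [58 59 58 61 61 58 49 46 46 48 49 47 47 43 30 21 31 43 54 58 58 60 61 62
  61]
 [55 59 58 63 66 67 66 59 51 48 48 47 48 46 37 36 49 60 63 62 59 59 61 60
  58]
 [47 55 60 66 74 79 79 69 57 49 48 48 46 47 49 58 70 78 74 67 62 60 59 58
  57]
 [40 46 56 69 82 89 88 74 59 50 49 49 48 52 62 74 86 88 83 72 63 59 59 60
  60]
 [33 33 51 71 86 93 90 78 65 54 49 51 50 60 71 85 93 94 88 75 63 60 61 60
  59]
 [41 38 52 74 90 94 93 84 74 63 57 59 62 70 80 91 95 92 86 74 63 61 62 60
  61]
 [64 51 58 74 88 95 97 92 87 78 75 75 77 84 89 94 95 89 82 72 63 61 61 60
  61]
 [90 70 65 71 82 91 94 95 93 90 89 88 88 93 92 92 88 79 71 64 61 59 59 60
  59]
 [98 74 63 65 76 84 87 91 93 93 95 93 91 91 90 86 79 66 61 57 56 56 58 59
  58]
 [94 72 62 60 66 69 72 80 87 89 91 89 86 82 76 72 65 56 53 49 48 50 56 59
  61]
 [81 65 59 55 56 56 59 67 73 77 80 76 74 71 64 60 57 55 52 45 41 46 51 57
  61]
 [70 62 57 52 49 50 54 58 63 65 64 62 62 60 57 58 60 58 55 50 45 47 52 57
  60]
 [63 57 52 47 45 50 55 58 59 57 57 58 59 60 58 60 62 59 57 57 52 51 55 59
  57]
 [58 55 50 44 45 53 58 59 60 57 59 60 59 58 57 60 60 59 60 61 58 58 58 60
  54]
 [59 58 53 48 49 55 59 61 60 59 61 62 60 58 58 58 60 60 60 60 58 58 57 57
  49]]
```

>>> jog_arm(
  turn=[
    [0,0,0],
    [0,0,0],
    [0,0,0],
    [0,0,0],
    [0,0,0],
    [0,0,0],
  ],
  delta_pos=[
    [-0.0015,-0.001,0.01],
    [0,0,0.01],
    [0,0,0.006],
    [0,0,0],
    [0,0,0],
    [0,0,0],
  ],
  gripper=[0,0,0,0,0,0],
)

```text
time: 11.13
tool_pos: [0.5978, 0.053, 0.0435]
tcp_rot: [2.22, 2.221, 0.001]
wrist_force: [2.5, -2.2, 2.3]
width: 0.262
grip_force: 39.7
```

```bash
python3 - <<'E'
from h import *
tgt(.599,.0535,.0435)
E
```

```text
t 11.1333 tool [0.5978 0.053  0.0435] delta tool [ 0.0005  0.0012 -0.    ] w 0.2623847322664092 F [ 2.5 -2.2  2.3] tilt [ 1.6e-03 -6.0e-04 -1.0e+00] yaw 90.01 q6 0.05
```

>>> jog_arm(
  turn=[
    [0,0,0],
    [0,0,0],
    [0,0,0],
  ],
  delta_pos=[
    [-0.001,0.0015,0],
    [0,0,0],
    [0,0,0],
  ],
  gripper=[0,0,0],
)

```text
time: 11.38
tool_pos: [0.5983, 0.0525, 0.0433]
tcp_rot: [-2.221, -2.221, -0.0]
wrist_force: [1.6, 1.1, 1.9]
width: 0.26
grip_force: 39.7
```

>>> jog_arm(
  turn=[
    [0,0,0],
    [0,0,0],
    [0,0,0],
    [0,0,0],
    [0,0,0],
    [0,0,0],
    [0,0,0],
    [0,0,0],
    [0,0,0],
    [0,0,0],
    [0,0,0],
    [0,0,0],
  ],
  delta_pos=[
    [0,0,0],
    [0,0,0],
    [0,0,0],
    [0,0,-0.025],
    [0,0,-0.025],
    [0,0,-0.025],
    [-0.02,-0.035,-0.015],
    [-0.01,-0.035,0],
    [-0.01,-0.035,0],
    [-0.01,-0.035,0],
    [0,0,0],
    [0,0,0],
  ],
  gripper=[0.06,0.06,0.06,0.06,0.06,0.06,0.06,0.06,0.06,0.06,0.06,0.06],
)

```text
time: 12.38
tool_pos: [0.4566, 0.0026, 0.1319]
tcp_rot: [-2.222, -2.219, 0.002]
wrist_force: [0.0, -0.2, 0.1]
width: 0.706
grip_force: 0.0
```

```bash
python3 - <<'E'
from h import *
tgt(.425,-.008,.12);im=shot("side","side6");a=shot("top","top6"); plates(a)
A=cv2.resize(im[150:230,230:330],None,fx=5,fy=5,interpolation=cv2.INTER_CUBIC);B=cv2.resize(a[105:185,270:350],None,fx=5,fy=5,interpolation=cv2.INTER_CUBIC)
cv2.imwrite("pics/c9.png",np.hstack([A[:400,:395],B]))
E
```

```text
t 12.3833 tool [0.4566 0.0026 0.1319] delta tool [-0.0107 -0.0316  0.012 ] w 0.7059330923719936 F [ 0.  -0.2  0.1] tilt [-2.e-03  1.e-04 -1.e+00] yaw 89.94 q6 -0.05
plate [460.5 189.1] [ 0.4886 -0.4506] d 64.6 hull mean (0.4886315166950226, -0.4502813220024109)
plate [430.  220.1] [ 0.3931 -0.3537] d 65.1 hull mean (0.39333102107048035, -0.35386672616004944)
```

View pics/c9.png

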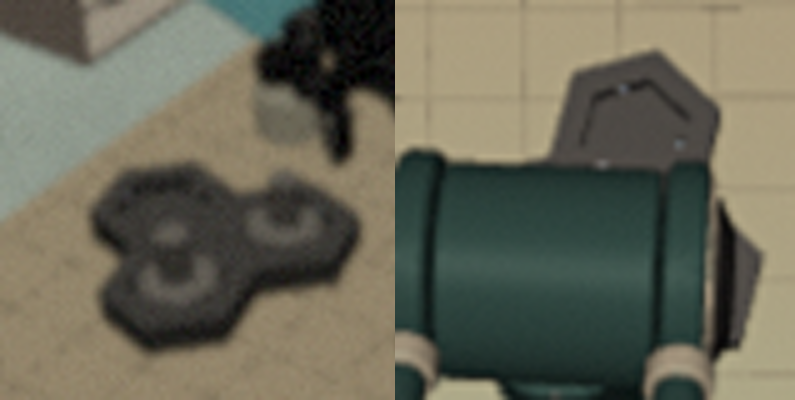

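Both plates now sit level in their wells (side crop: B rim at (177,278), C rim at (285,222)). Next is the pusher.

>>> jog_arm(
  turn=[
    [0,0,0],
    [0,0,0],
    [0,0,0],
    [0,0,0],
    [0,0,0],
  ],
  delta_pos=[
    [-0.006,-0.016,0],
    [-0.005,-0.016,0],
    [0,0,0],
    [0,0,0],
    [0,0,0],
  ],
  gripper=[0.07,0.07,0.07,0.07,0.07],
)

```text
time: 12.9
tool_pos: [0.4292, -0.0079, 0.1333]
tcp_rot: [2.22, 2.221, 0.002]
wrist_force: [0.2, 1.0, -0.1]
width: 0.816
grip_force: 0.0
```

```bash
python3 - <<'E'
from h import *
tgt(.4252,-.008,.035)
E
```

```text
t 12.9 tool [ 0.4292 -0.0079  0.1333] delta tool [-0.0001 -0.0041  0.0983] w 0.8164238772812112 F [ 0.2  1.  -0.1] tilt [ 1.7e-03  1.0e-04 -1.0e+00] yaw 90.01 q6 -0.08
```

>>> jog_arm(
  turn=[
    [0,0,0],
    [0,0,0],
    [0,0,0],
    [0,0,0],
    [0,0,0],
    [0,0,0],
    [0,0,0],
    [0,0,0],
    [0,0,0],
    [0,0,0],
    [0,0,0],
    [0,0,0],
    [0,0,0],
    [0,0,0],
  ],
  delta_pos=[
    [0,-0.003,0],
    [0,0,0.025],
    [0,0,0.025],
    [0,0,0.025],
    [0,0,0.023],
    [0,0,0],
    [0,0,0],
    [0,0,0],
    [0,0,0],
    [0,0,0],
    [0,0,0],
    [0,0,0],
    [0,0,0],
    [0,0,0],
  ],
  gripper=[0.07,0.07,0.07,0.07,0.07,0.07,0.07,0,0,0,0,0,0,0],
  grip_force=90,
)

```text
time: 14.07
tool_pos: [0.4267, -0.0082, 0.0366]
tcp_rot: [2.219, 2.219, 0.005]
wrist_force: [1.0, 0.1, 6.5]
width: 0.324
grip_force: 87.9
```

```bash
python3 - <<'E'
from h import *
tgt(.5766,-.0379,.17)
E
```

```text
t 14.0667 tool [ 0.4267 -0.0082  0.0366] delta tool [-0.0297  0.1505 -0.1327] w 0.3242117473076599 F [1.  0.1 6.5] tilt [ 4.4e-03 -2.0e-04 -1.0e+00] yaw 90.0 q6 -0.08
```

>>> jog_arm(
  turn=[
    [0,0,0],
    [0,0,0],
    [0,0,0],
    [0,0,0],
    [0,0,0],
    [0,0,0],
    [0,0,0],
    [0,0,0],
    [0,0,0],
    [0,0,0],
    [0,0,0],
    [0,0,0],
    [0,0,0],
  ],
  delta_pos=[
    [0,0,-0.03],
    [0,0,-0.03],
    [0,0,-0.03],
    [0,0,-0.03],
    [-0.006,0.03,0],
    [-0.006,0.03,0],
    [-0.006,0.03,0],
    [-0.006,0.03,0],
    [-0.006,0.03,0],
    [0,0,0.02],
    [0,0,0],
    [0,0,0],
    [0,0,0],
  ],
  gripper=[0,0,0,0,0,0,0,0,0,0,0,0,0],
)

```text
time: 15.15
tool_pos: [0.5732, -0.0379, 0.1344]
tcp_rot: [-2.22, -2.22, 0.002]
wrist_force: [0.3, 0.3, -0.8]
width: 0.325
grip_force: 89.0
```

```bash
python3 - <<'E'
from h import *
tgt(.5766,-.0379,.1026); shot("side","side7"); shot("top","top7")
E
```

```text
t 15.15 tool [ 0.5732 -0.0379  0.1344] delta tool [-0.      0.0034  0.0318] w 0.3252508548047824 F [ 0.3  0.3 -0.8] tilt [-2.e-03  2.e-04 -1.e+00] yaw 90.0 q6 -0.11
```

>>> jog_arm(
  turn=[
    [0,0,0],
    [0,0,0],
    [0,0,0],
    [0,0,0],
    [0,0,0],
    [0,0,0],
  ],
  delta_pos=[
    [0,0.003,0],
    [0,0,0.01],
    [0,0,0.01],
    [0,0,0.01],
    [0,0,0],
    [0,0,0],
  ],
  gripper=[0,0,0,0,0,0],
)

```text
time: 15.75
tool_pos: [0.5761, -0.0379, 0.1031]
tcp_rot: [-2.22, -2.22, 0.003]
wrist_force: [0.6, 0.1, -0.4]
width: 0.322
grip_force: 89.0
```

>>> jog_arm(
  turn=[
    [0,0,0],
    [0,0,0],
    [0,0,0],
    [0,0,0],
  ],
  delta_pos=[
    [0,0,0.0015],
    [0,0,0.0015],
    [0,0,0],
    [0,0,0],
  ],
  gripper=[0,0,0,0],
)

```text
time: 16.08
tool_pos: [0.5776, -0.038, 0.102]
tcp_rot: [2.221, 2.221, 0.0]
wrist_force: [-0.3, 0.8, -1.3]
width: 0.322
grip_force: 89.0
```

>>> jog_arm(
  turn=[
    [0,0,0],
    [0,0,0],
    [0,0,0],
    [0,0,0],
    [0,0,0],
  ],
  delta_pos=[
    [0,0,0.0015],
    [0,0,0.0015],
    [0,0,0],
    [0,0,0],
    [0,0,0],
  ],
  gripper=[0,0,0,0,0],
)

```text
time: 16.5
tool_pos: [0.5784, -0.0381, 0.0998]
tcp_rot: [2.22, 2.22, 0.002]
wrist_force: [-0.6, 0.1, 4.1]
width: 0.323
grip_force: 89.2
```

>>> jog_arm(
  turn=[
    [0,0,0],
    [0,0,0],
    [0,0,0],
    [0,0,0],
    [0,0,0],
  ],
  delta_pos=[
    [0,0,0.0015],
    [0,0,0.0015],
    [0,0,0],
    [0,0,0],
    [0,0,0],
  ],
  gripper=[0,0,0,0,0],
)

```text
time: 16.92
tool_pos: [0.5794, -0.0376, 0.0983]
tcp_rot: [2.22, 2.219, 0.005]
wrist_force: [-0.1, 2.8, 10.7]
width: 0.317
grip_force: 89.4
```

>>> jog_arm(
  turn=[
    [0,0,0],
    [0,0,0],
    [0,0,0],
    [0,0,0],
    [0,0,0],
  ],
  delta_pos=[
    [0,-0.001,0.002],
    [0,0,0.002],
    [0,0,0],
    [0,0,0],
    [0,0,0],
  ],
  gripper=[0,0,0,0,0],
)

```text
time: 17.33
tool_pos: [0.5785, -0.0377, 0.0936]
tcp_rot: [2.22, 2.219, 0.005]
wrist_force: [0.6, 3.0, 8.0]
width: 0.326
grip_force: 89.5
```

>>> jog_arm(
  turn=[
    [0,0,0],
    [0,0,0],
    [0,0,0],
    [0,0,0],
    [0,0,0],
  ],
  delta_pos=[
    [0,0,0.0015],
    [0,0,0.001],
    [0,0,0],
    [0,0,0],
    [0,0,0],
  ],
  gripper=[0,0,0,0,0],
)

```text
time: 17.75
tool_pos: [0.5789, -0.0375, 0.0935]
tcp_rot: [2.22, 2.219, 0.006]
wrist_force: [-2.8, 4.5, 20.1]
width: 0.327
grip_force: 89.4
```

The foot is at 57 mm and stiff at 20 N, so plate C has snapped home. Next is well B.

>>> jog_arm(
  turn=[
    [0,0,0],
    [0,0,0],
    [0,0,0],
    [0,0,0],
    [0,0,0],
    [0,0,0],
    [0,0,0],
    [0,0,0],
  ],
  delta_pos=[
    [0,0,-0.02],
    [0,0,-0.02],
    [0.031,0.007,0],
    [0.031,0.007,0],
    [0.031,0.006,0],
    [0,0,0],
    [0,0,0],
    [0,0,0],
  ],
  gripper=[0,0,0,0,0,0,0,0],
)

```text
time: 18.42
tool_pos: [0.5954, 0.0546, 0.1281]
tcp_rot: [-2.22, -2.222, 0.004]
wrist_force: [0.5, 0.1, -1.1]
width: 0.324
grip_force: 89.7
```

```bash
python3 - <<'E'
from h import *
tgt(.599,.055,.1026); shot("side","side8"); shot("top","top8")
E
```

```text
t 18.4167 tool [0.5954 0.0546 0.1281] delta tool [0.0004 0.0037 0.0255] w 0.32448182312406815 F [ 0.5  0.1 -1.1] tilt [-2.3e-03 -9.0e-04 -1.0e+00] yaw 90.06 q6 0.05
```

>>> jog_arm(
  turn=[
    [0,0,0],
    [0,0,0],
    [0,0,0],
    [0,0,0],
    [0,0,0],
    [0,0,0],
  ],
  delta_pos=[
    [0,0.0025,0.006],
    [0,0,0.01],
    [0,0,0.0095],
    [0,0,0],
    [0,0,0],
    [0,0,0],
  ],
  gripper=[0,0,0,0,0,0],
)

```text
time: 19.02
tool_pos: [0.5986, 0.0548, 0.1033]
tcp_rot: [-2.221, -2.221, 0.001]
wrist_force: [0.4, 0.8, -0.6]
width: 0.326
grip_force: 89.8
```

>>> jog_arm(
  turn=[
    [0,0,0],
    [0,0,0],
    [0,0,0],
    [0,0,0],
    [0,0,0],
  ],
  delta_pos=[
    [0,0,0.0015],
    [0,0,0.0015],
    [0,0,0.0015],
    [0,0,0],
    [0,0,0],
  ],
  gripper=[0,0,0,0,0],
)

```text
time: 19.43
tool_pos: [0.6, 0.0551, 0.1007]
tcp_rot: [2.22, 2.221, 0.003]
wrist_force: [-1.0, -0.4, 5.9]
width: 0.322
grip_force: 89.8
```

>>> jog_arm(
  turn=[
    [0,0,0],
    [0,0,0],
    [0,0,0],
    [0,0,0],
    [0,0,0],
  ],
  delta_pos=[
    [0,0,0.0015],
    [0,0,0.0015],
    [0,0,0],
    [0,0,0],
    [0,0,0],
  ],
  gripper=[0,0,0,0,0],
)

```text
time: 19.85
tool_pos: [0.5984, 0.0549, 0.0956]
tcp_rot: [-2.221, -2.221, 0.001]
wrist_force: [-0.4, -0.1, -0.6]
width: 0.324
grip_force: 89.6
```

>>> jog_arm(
  turn=[
    [0,0,0],
    [0,0,0],
    [0,0,0],
    [0,0,0],
    [0,0,0],
  ],
  delta_pos=[
    [0,0,0.0015],
    [0,0,0.0015],
    [0,0,0.0015],
    [0,0,0],
    [0,0,0],
  ],
  gripper=[0,0,0,0,0],
)

```text
time: 20.27
tool_pos: [0.599, 0.0552, 0.0934]
tcp_rot: [-2.221, -2.221, -0.0]
wrist_force: [-4.4, 1.0, 9.3]
width: 0.326
grip_force: 89.5
```

>>> jog_arm(
  turn=[
    [0,0,0],
    [0,0,0],
    [0,0,0],
    [0,0,0],
    [0,0,0],
  ],
  delta_pos=[
    [0,0,0.0015],
    [0,0,0.0015],
    [0,0,0],
    [0,0,0],
    [0,0,0],
  ],
  gripper=[0,0,0,0,0],
)

```text
time: 20.68
tool_pos: [0.5994, 0.0554, 0.0933]
tcp_rot: [-2.221, -2.221, -0.001]
wrist_force: [-11.0, 0.7, 22.9]
width: 0.327
grip_force: 90.2
```

>>> jog_arm(
  turn=[
    [0,0,0],
    [0,0,0],
    [0,0,0],
    [0,0,0],
    [0,0,0],
    [0,0,0],
    [0,0,0],
    [0,0,0],
    [0,0,0],
    [0,0,0],
    [0,0,0],
    [0,0,0],
    [0,0,0],
    [0,0,0],
    [0,0,0],
    [0,0,0],
    [0,0,0],
  ],
  delta_pos=[
    [0,0,-0.025],
    [0,0,-0.025],
    [0,0,-0.025],
    [0,0,-0.025],
    [0.027,-0.013,0],
    [0.027,-0.013,0],
    [0.027,-0.013,0],
    [0.027,-0.013,0],
    [0.027,-0.013,0],
    [0.027,-0.013,0],
    [0.027,-0.013,0],
    [0.027,-0.013,0],
    [0.027,-0.013,0],
    [0.027,-0.013,0],
    [0,0,0],
    [0,0,0],
    [0,0,0],
  ],
  gripper=[0,0,0,0,0,0,0,0,0,0,0,0,0,0,0,0,0],
)

```text
time: 22.1
tool_pos: [0.4688, 0.3246, 0.1884]
tcp_rot: [2.22, 2.222, -0.001]
wrist_force: [-0.0, -0.4, 0.2]
width: 0.322
grip_force: 90.3
```

```bash
python3 - <<'E'
from h import *
tgt(.469,.323,.06);im=shot("side","side9");a=shot("top","top9"); plates(a)
A=cv2.resize(im[150:230,230:330],None,fx=4,fy=5,interpolation=cv2.INTER_CUBIC);B=cv2.resize(a[100:180,160:350],None,fx=4,fy=5,interpolation=cv2.INTER_CUBIC)
A=im; B=a[100:270,150:480]
B=cv2.resize(B,None,fx=2.1,fy=2.1,interpolation=cv2.INTER_CUBIC); A=cv2.resize(im[150:230,200:380],None,fx=3,fy=3,interpolation=cv2.INTER_CUBIC)
c=np.zeros((597,693,3),np.uint8); c[:B.shape[0],:B.shape[1]]=B[:357]; c[357:597,:540]=A; cv2.imwrite("pics/c10.png",c)
t=np.linspace(0,2*np.pi,180)
for k,(x,y) in dict(B=(.5994,.0552),C=(.5766,-.0379)).items():
    # bright rim mask in top view near the well
    g=a.max(2); px=proj("top",[x,y,.0165])[0]; print(k,px)
    m=np.zeros_like(g); yy,xx=np.mgrid[:400,:640]; m=((g>95)&(np.hypot(xx-px[0],yy-px[1])<12)).astype(np.uint8)
    cs=max(cv2.findContours(m,cv2.RETR_EXTERNAL,cv2.CHAIN_APPROX_NONE)[0],key=len)
    for z in (.0165,.0255): W=ray("top",cs[:,0,:],z)[:,:2].astype(np.float32); cc,r=cv2.minEnclosingCircle(W); print(z,np.round(cc,4),2000*r)
E
```

```text
t 22.1 tool [0.4688 0.3246 0.1884] delta tool [-0.0015  0.0002  0.1284] w 0.3220418316624106 F [-0.  -0.4  0.2] tilt [-3.e-04 -9.e-04 -1.e+00] yaw 90.05 q6 0.56
plate [295.8 153.6] [0.6037 0.0559] d 66.2 hull mean (0.6013842225074768, 0.05560995265841484)
plate [460.4 189.2] [ 0.4888 -0.4502] d 64.6 hull mean (0.48848605155944824, -0.44999173283576965)
plate [430.1 220.1] [ 0.3933 -0.3536] d 65.0 hull mean (0.393380343914032, -0.3539884686470032)
B [295.62236385 153.25458437]
0.0165 [0.6008 0.0541] 59.74649637937546
0.0255 [0.5983 0.0532] 59.285491704940796
C [325.7011088  160.41224088]
0.0165 [ 0.5777 -0.038 ] 60.31586602330208
0.0255 [ 0.5753 -0.0381] 59.85048785805702
```

View pics/c10.png

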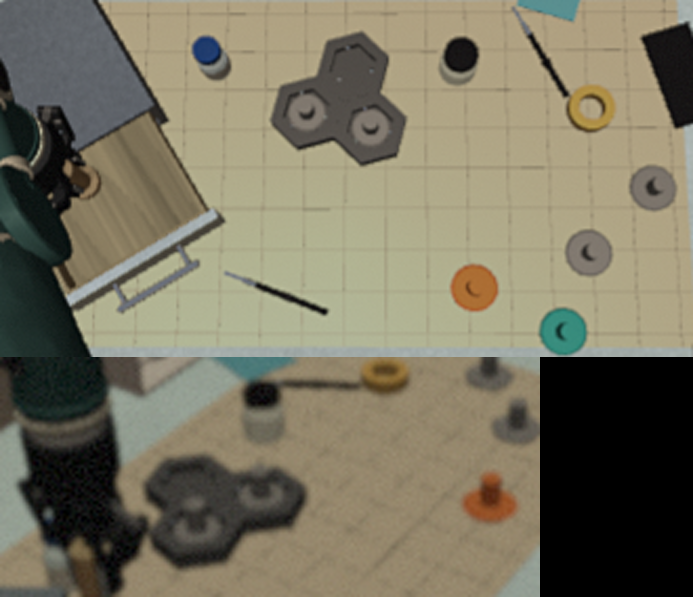

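Both plates are home: rims fitted within about 1.5 mm of the well middles, top-crop positions (306,112) and (371,128). No further grey plates are in view apart from the two look-alikes at (589,252) and (653,187). The pusher is over the drawer, so I'll lower it.

>>> jog_arm(
  turn=[
    [0,0,0],
    [0,0,0],
    [0,0,0],
    [0,0,0],
    [0,0,0],
    [0,0,0],
    [0,0,0],
    [0,0,0],
    [0,0,0],
  ],
  delta_pos=[
    [0,0,0.025],
    [0,0,0.025],
    [0,0,0.025],
    [0,0,0.025],
    [0,0,0.015],
    [0,0,0.008],
    [0,0,0],
    [0,0,0],
    [0,0,0],
  ],
  gripper=[0,0,0,0,0,0,0,0,0],
)

```text
time: 22.95
tool_pos: [0.4703, 0.3252, 0.0673]
tcp_rot: [2.222, 2.22, 0.004]
wrist_force: [0.2, 0.2, -1.1]
width: 0.324
grip_force: 90.4
```

>>> jog_arm(
  turn=[
    [0,0,0],
    [0,0,0],
    [0,0,0],
  ],
  delta_pos=[
    [0,0,0.002],
    [0,0,0],
    [0,0,0],
  ],
  gripper=[0,0,0],
  grip_force=40,
)

```text
time: 23.2
tool_pos: [0.4695, 0.3253, 0.0648]
tcp_rot: [2.221, 2.221, 0.002]
wrist_force: [-0.6, -0.7, -0.7]
width: 0.328
grip_force: 90.4
```

>>> jog_arm(
  turn=[
    [0,0,0],
    [0,0,0],
    [0,0,0],
    [0,0,0],
  ],
  delta_pos=[
    [0,0,0.002],
    [0,0,0.0015],
    [0,0,0.001],
    [0,0,0],
  ],
  gripper=[0,0,0,0],
)

```text
time: 23.53
tool_pos: [0.4686, 0.3248, 0.0589]
tcp_rot: [-2.221, -2.221, 0.001]
wrist_force: [-0.3, -0.5, -0.9]
width: 0.327
grip_force: 90.4
```

>>> jog_arm(
  turn=[
    [0,0,0],
    [0,0,0],
    [0,0,0],
  ],
  delta_pos=[
    [0,0,0.001],
    [0,0,0],
    [0,0,0],
  ],
  gripper=[0,0,0],
)

```text
time: 23.78
tool_pos: [0.4691, 0.3251, 0.0587]
tcp_rot: [-2.221, -2.221, -0.001]
wrist_force: [-0.2, 0.6, 2.6]
width: 0.326
grip_force: 90.3
```

Contact with the floor at the predicted height. I'll release, rise, and head for the nearer look-alike at (0.393,-0.354).

>>> jog_arm(
  turn=[
    [0,0,0],
    [0,0,0],
    [0,0,0],
    [0,0,0],
    [0,0,0],
    [0,0,0],
    [0,0,0],
    [0,0,0],
    [0,0,0],
    [0,0,0],
    [0,0,0],
    [0,0,0],
    [0,0,0],
    [0,0,0],
    [0,0,0],
    [0,0,0],
  ],
  delta_pos=[
    [0,0,0],
    [0,0,0],
    [0,0,0],
    [0,0,0],
    [0,0,-0.02],
    [0,0,-0.03],
    [0,0,-0.03],
    [0,0,-0.03],
    [0,0,-0.03],
    [-0.035,0,0],
    [-0.035,0,0],
    [-0.035,0,0],
    [-0.035,0,0],
    [-0.035,0,0],
    [-0.035,0,0],
    [0,0,0],
  ],
  gripper=[0.05,0.05,0.05,0.05,0.05,0.05,0.05,0.06,0.06,0.06,0.06,0.06,0.06,0.06,0.06,0.06],
)

```text
time: 25.12
tool_pos: [0.4686, 0.1099, 0.1982]
tcp_rot: [2.225, 2.215, -0.003]
wrist_force: [-0.3, 0.8, 0.4]
width: 0.701
grip_force: 0.0
```

>>> jog_arm(
  turn=[
    [0,0,0],
    [0,0,0],
    [0,0,0],
    [0,0,0],
    [0,0,0],
    [0,0,0],
    [0,0,0],
    [0,0,0],
    [0,0,0],
    [0,0,0],
    [0,0,0],
    [0,0,0],
    [0,0,0],
    [0,0,0],
    [0,0,0],
    [0,0,0],
  ],
  delta_pos=[
    [-0.036,-0.006,0],
    [-0.036,-0.006,0],
    [-0.036,-0.006,0],
    [-0.036,-0.006,0],
    [-0.036,-0.006,0],
    [-0.036,-0.006,0],
    [-0.036,-0.006,0],
    [-0.036,-0.006,0],
    [-0.036,-0.006,0],
    [-0.036,-0.006,0],
    [-0.036,-0.006,0],
    [-0.036,-0.006,0],
    [-0.036,-0.004,0],
    [0,0,0.03],
    [0,0,0],
    [0,0,0],
  ],
  gripper=[0.06,0.06,0.06,0.06,0.06,0.06,0.06,0.06,0.06,0.06,0.06,0.06,0.06,0.06,0.06,0.06],
)

```text
time: 26.45
tool_pos: [0.3917, -0.3518, 0.1663]
tcp_rot: [-2.219, -2.217, -0.001]
wrist_force: [0.2, -0.1, 0.2]
width: 0.703
grip_force: 0.0
```

```bash
python3 - <<'E'
from h import *
tgt(.3933,-.3538,.02);a=shot("top","top10");plates(a)
hsv=cv2.cvtColor(a,cv2.COLOR_BGR2HSV)
d=cv2.absdiff(a,cv2.imread("pics/top0.png")).max(2)[120:255,150:262]; n,l,st,ce=cv2.connectedComponentsWithStats((d>30).astype(np.uint8))
for i in range(1,n):
    if st[i,4]>15: c=ce[i]+[150,120]; print("drawer change",st[i],c.round(1),ray("top",[c],.06).round(3))
print(proj("top",[.469,.325,.1]),proj("top",[.469,.325,.03]))
E
```

```text
t 26.45 tool [ 0.3917 -0.3518  0.1663] delta tool [-0.0026  0.0021  0.1463] w 0.7027670240269333 F [ 0.2 -0.1  0.2] tilt [-0.0034  0.0039 -1.    ] yaw 89.95 q6 -0.78
plate [428.2 218.1] [ 0.3936 -0.354 ] d 66.1 hull mean (0.3992568254470825, -0.34890514612197876)
drawer change [47 68 11 10 67] [202.8 193.4] [[0.466 0.322 0.06 ]]
[[197.30015456 189.9847205 ]] [[205.17933541 194.08115839]]
```

The pusher stands in the drawer and the drawer hasn't moved. Now I'll pick up the first look-alike.

>>> jog_arm(
  turn=[
    [0,0,0],
    [0,0,0],
    [0,0,0],
    [0,0,0],
    [0,0,0],
    [0,0,0],
    [0,0,0],
    [0,0,0],
    [0,0,0],
    [0,0,0],
    [0,0,0],
    [0,0,0],
    [0,0,0],
    [0,0,0],
  ],
  delta_pos=[
    [-0.002,0.001,0.025],
    [0,0,0.025],
    [0,0,0.025],
    [0,0,0.025],
    [0,0,0.025],
    [0,0,0.018],
    [0,0,0],
    [0,0,0],
    [0,0,0],
    [0,0,0],
    [0,0,0],
    [0,0,0],
    [0,0,0],
    [0,0,0],
  ],
  gripper=[0.06,0.06,0.06,0.06,0.06,0.06,0.06,0.06,0,0,0,0,0,0],
  grip_force=40,
)

```text
time: 27.67
tool_pos: [0.3955, -0.3563, 0.0276]
tcp_rot: [2.219, 2.219, 0.001]
wrist_force: [0.6, 1.2, 7.4]
width: 0.263
grip_force: 39.2
```

>>> jog_arm(
  turn=[
    [0,0,0],
    [0,0,0],
    [0,0,0],
    [0,0,0],
    [0,0,0],
    [0,0,0],
    [0,0,0],
  ],
  delta_pos=[
    [0,0,-0.03],
    [0,0,-0.03],
    [0,0,-0.03],
    [0,0,-0.03],
    [0,0,-0.03],
    [0,0,0],
    [0,0,0],
  ],
  gripper=[0,0,0,0,0,0,0],
)

```text
time: 28.25
tool_pos: [0.3954, -0.3566, 0.1786]
tcp_rot: [2.217, 2.217, 0.0]
wrist_force: [0.9, -0.1, -1.1]
width: 0.261
grip_force: 39.5
```

```bash
python3 - <<'E'
from h import *
tgt(.405,.355,.17)
E
```

```text
t 28.25 tool [ 0.3954 -0.3566  0.1786] delta tool [0.7116 0.0094 0.0054] w 0.2613102787426604 F [ 0.9 -0.1 -1.1] tilt [ 0.0047 -0.0046 -1.    ] yaw 89.99 q6 -0.78
```

>>> jog_arm(
  turn=[
    [0,0,0],
    [0,0,0],
    [0,0,0],
    [0,0,0],
    [0,0,0],
    [0,0,0],
    [0,0,0],
    [0,0,0],
    [0,0,0],
    [0,0,0],
    [0,0,0],
    [0,0,0],
    [0,0,0],
    [0,0,0],
    [0,0,0],
    [0,0,0],
    [0,0,0],
    [0,0,0],
    [0,0,0],
    [0,0,0],
  ],
  delta_pos=[
    [0.035,0.008,0],
    [0.035,0.008,0],
    [0.035,0.008,0],
    [0.035,0.008,0],
    [0.035,0.008,0],
    [0.035,0.008,0],
    [0.035,0.008,0],
    [0.035,0.008,0],
    [0.035,0.008,0],
    [0.035,0.008,0],
    [0.036,-0.007,0],
    [0.036,-0.007,0],
    [0.036,-0.007,0],
    [0.036,-0.007,0],
    [0.036,-0.007,0],
    [0.036,-0.007,0],
    [0.036,-0.007,0],
    [0.036,-0.008,0],
    [0.036,-0.008,0],
    [0.036,-0.008,0],
  ],
  gripper=[0,0,0,0,0,0,0,0,0,0,0,0,0,0,0,0,0,0,0,0],
)

```text
time: 29.92
tool_pos: [0.3991, 0.3558, 0.1735]
tcp_rot: [-2.221, -2.222, 0.005]
wrist_force: [0.2, 0.2, -1.4]
width: 0.26
grip_force: 39.5
```

>>> jog_arm(
  turn=[
    [0,0,0],
    [0,0,0],
    [0,0,0],
    [0,0,0],
  ],
  delta_pos=[
    [0,0,0.02],
    [0,0,0],
    [0,0,0],
    [0,0,0],
  ],
  gripper=[0,0,0,0],
)

```text
time: 30.25
tool_pos: [0.4003, 0.3536, 0.1543]
tcp_rot: [2.222, 2.221, -0.005]
wrist_force: [-0.3, -0.7, -0.6]
width: 0.261
grip_force: 39.5
```

```bash
python3 - <<'E'
from h import *
tgt(.402,.353,.0515)
E
```

```text
t 30.25 tool [0.4003 0.3536 0.1543] delta tool [-0.0004  0.0019  0.1028] w 0.26086621385563935 F [-0.3 -0.7 -0.6] tilt [-0.002  -0.0021 -1.    ] yaw 89.97 q6 0.68
```

Lower to about 2 mm above the floor, then release.

>>> jog_arm(
  turn=[
    [0,0,0],
    [0,0,0],
    [0,0,0],
    [0,0,0],
    [0,0,0],
    [0,0,0],
    [0,0,0],
    [0,0,0],
  ],
  delta_pos=[
    [0,0.001,0.025],
    [0,0,0.025],
    [0,0,0.025],
    [0,0,0.015],
    [0,0,0.01],
    [0,0,0],
    [0,0,0],
    [0,0,0],
  ],
  gripper=[0,0,0,0,0,0,0,0],
)

```text
time: 30.92
tool_pos: [0.4033, 0.3554, 0.0569]
tcp_rot: [2.222, 2.22, 0.004]
wrist_force: [0.8, 0.6, -0.6]
width: 0.26
grip_force: 39.5
```

>>> jog_arm(
  turn=[
    [0,0,0],
    [0,0,0],
    [0,0,0],
  ],
  delta_pos=[
    [0,0,0.001],
    [0,0,0.001],
    [0,0,0],
  ],
  gripper=[0,0,0],
)

```text
time: 31.17
tool_pos: [0.4024, 0.3553, 0.0541]
tcp_rot: [2.221, 2.221, 0.002]
wrist_force: [-0.6, -0.9, 0.6]
width: 0.261
grip_force: 39.5
```

>>> jog_arm(
  turn=[
    [0,0,0],
    [0,0,0],
    [0,0,0],
    [0,0,0],
  ],
  delta_pos=[
    [0,0,0.0015],
    [0,0,0.001],
    [0,0,0],
    [0,0,0],
  ],
  gripper=[0,0,0,0],
)

```text
time: 31.5
tool_pos: [0.4018, 0.3549, 0.0506]
tcp_rot: [-2.221, -2.222, 0.001]
wrist_force: [-0.2, 0.1, -0.6]
width: 0.264
grip_force: 39.5
```

>>> jog_arm(
  turn=[
    [0,0,0],
    [0,0,0],
    [0,0,0],
    [0,0,0],
    [0,0,0],
    [0,0,0],
    [0,0,0],
    [0,0,0],
    [0,0,0],
    [0,0,0],
    [0,0,0],
    [0,0,0],
    [0,0,0],
    [0,0,0],
    [0,0,0],
    [0,0,0],
    [0,0,0],
    [0,0,0],
  ],
  delta_pos=[
    [0,0,0],
    [0,0,0],
    [0,0,0],
    [0,0,0],
    [0,0,-0.02],
    [0,0,-0.03],
    [0,0,-0.03],
    [0,0,-0.03],
    [0,0,-0.03],
    [-0.035,0.012,0],
    [-0.035,0.012,0],
    [-0.035,0.012,0],
    [-0.035,0.012,0],
    [-0.035,0.012,0],
    [-0.035,0.012,0],
    [-0.035,0.012,0],
    [-0.035,0,0],
    [-0.035,0,0],
  ],
  gripper=[0.045,0.045,0.045,0.045,0.045,0.045,0.045,0.045,0.045,0.06,0.06,0.06,0.06,0.06,0.06,0.06,0.06,0.06],
)

```text
time: 33.0
tool_pos: [0.4863, 0.0381, 0.1911]
tcp_rot: [2.221, 2.221, 0.001]
wrist_force: [0.2, -0.1, -0.1]
width: 0.701
grip_force: 0.0
```

>>> jog_arm(
  turn=[
    [0,0,0],
    [0,0,0],
    [0,0,0],
    [0,0,0],
    [0,0,0],
    [0,0,0],
    [0,0,0],
    [0,0,0],
    [0,0,0],
    [0,0,0],
    [0,0,0],
    [0,0,0],
    [0,0,0],
    [0,0,0],
    [0,0,0],
    [0,0,0],
    [0,0,0],
  ],
  delta_pos=[
    [-0.035,0,0],
    [-0.035,0,0],
    [-0.035,0,0],
    [-0.035,0,0],
    [-0.035,0,0],
    [-0.035,0,0],
    [-0.035,0,0],
    [-0.035,0,0],
    [-0.035,0,0],
    [-0.035,0,0],
    [-0.035,0,0],
    [-0.035,0,0],
    [-0.035,0,0],
    [-0.035,0,0],
    [0,0,0.02],
    [0,0,0],
    [0,0,0],
  ],
  gripper=[0.06,0.06,0.06,0.06,0.06,0.06,0.06,0.06,0.06,0.06,0.06,0.06,0.06,0.06,0.06,0.06,0.06],
)

```text
time: 34.42
tool_pos: [0.4846, -0.449, 0.1688]
tcp_rot: [-2.219, -2.217, -0.001]
wrist_force: [0.2, 0.1, 0.4]
width: 0.7
grip_force: 0.0
```

```bash
cat >> h.py <<'E'
def drawer(a):
    d=cv2.absdiff(a,cv2.imread("pics/top0.png")).max(2)[120:255,140:262]; n,l,st,ce=cv2.connectedComponentsWithStats((d>25).astype(np.uint8))
    for i in range(1,n):
        if st[i,4]>15: c=ce[i]+[140,120]; print("drawer change",st[i],c.round(1),ray("top",[c],.03).round(3))
E
python3 - <<'E'
from h import *
tgt(.4887,-.4502,.02);a=shot("top","top11");plates(a);drawer(a)
E
```

```text
t 34.4167 tool [ 0.4846 -0.449   0.1688] delta tool [-0.0017  0.0045  0.1487] w 0.7000807085285481 F [0.2 0.1 0.4] tilt [-0.0031  0.0037 -1.    ] yaw 89.95 q6 -0.78
plate [479.3 167.9] [ 0.5533 -0.5149] d 71.0 hull mean (0.5562865734100342, -0.5134621858596802)
plate [460.4 189.1] [ 0.4886 -0.4504] d 64.7 hull mean (0.4887721538543701, -0.44997116923332214)
plate [193. 217.] [0.402  0.3661] d 66.0 hull mean (0.40223565697669983, 0.366519033908844)
drawer change [ 56  68  16  13 105] [203.6 194.2] [[0.469 0.33  0.03 ]]
drawer change [ 43  87  21  20 296] [192.8 216.9] [[0.4   0.359 0.03 ]]
```

>>> jog_arm(
  turn=[
    [0,0,0],
    [0,0,0],
    [0,0,0],
    [0,0,0],
    [0,0,0],
    [0,0,0],
    [0,0,0],
    [0,0,0],
    [0,0,0],
    [0,0,0],
    [0,0,0],
    [0,0,0],
    [0,0,0],
    [0,0,0],
  ],
  delta_pos=[
    [-0.001,0.003,0.025],
    [0,0,0.025],
    [0,0,0.025],
    [0,0,0.025],
    [0,0,0.025],
    [0,0,0.022],
    [0,0,0],
    [0,0,0],
    [0,0,0],
    [0,0,0],
    [0,0,0],
    [0,0,0],
    [0,0,0],
    [0,0,0],
  ],
  gripper=[0.06,0.06,0.06,0.06,0.06,0.06,0.06,0.06,0,0,0,0,0,0],
)

```text
time: 35.63
tool_pos: [0.4905, -0.4523, 0.0267]
tcp_rot: [2.219, 2.218, 0.0]
wrist_force: [0.6, 1.0, 6.6]
width: 0.262
grip_force: 39.6
```

>>> jog_arm(
  turn=[
    [0,0,0],
    [0,0,0],
    [0,0,0],
    [0,0,0],
    [0,0,0],
    [0,0,0],
    [0,0,0],
  ],
  delta_pos=[
    [0,0,-0.03],
    [0,0,-0.03],
    [0,0,-0.03],
    [0,0,-0.03],
    [0,0,-0.03],
    [0,0,0],
    [0,0,0],
  ],
  gripper=[0,0,0,0,0,0,0],
)

```text
time: 36.22
tool_pos: [0.4904, -0.4526, 0.1778]
tcp_rot: [2.217, 2.216, 0.0]
wrist_force: [-0.0, 0.7, -1.2]
width: 0.261
grip_force: 39.5
```

```bash
python3 - <<'E'
from h import *
tgt(.466,.249,.17)
E
```

```text
t 36.2167 tool [ 0.4904 -0.4526  0.1778] delta tool [ 0.7017 -0.0246  0.0043] w 0.2609523083136809 F [-0.   0.7 -1.2] tilt [ 0.0049 -0.0049 -1.    ] yaw 89.99 q6 -0.78
```

>>> jog_arm(
  turn=[
    [0,0,0],
    [0,0,0],
    [0,0,0],
    [0,0,0],
    [0,0,0],
    [0,0,0],
    [0,0,0],
    [0,0,0],
    [0,0,0],
    [0,0,0],
    [0,0,0],
    [0,0,0],
    [0,0,0],
    [0,0,0],
    [0,0,0],
    [0,0,0],
    [0,0,0],
    [0,0,0],
    [0,0,0],
    [0,0,0],
  ],
  delta_pos=[
    [0.035,-0.001,0],
    [0.035,-0.001,0],
    [0.035,-0.001,0],
    [0.035,-0.001,0],
    [0.035,-0.001,0],
    [0.035,-0.001,0],
    [0.035,-0.001,0],
    [0.035,-0.001,0],
    [0.035,-0.001,0],
    [0.035,-0.001,0],
    [0.035,-0.001,0],
    [0.035,-0.001,0],
    [0.035,-0.001,0],
    [0.035,-0.001,0],
    [0.035,-0.001,0],
    [0.035,-0.001,0],
    [0.035,-0.001,0],
    [0.035,-0.001,0],
    [0.035,-0.002,0],
    [0.035,-0.003,0],
  ],
  gripper=[0,0,0,0,0,0,0,0,0,0,0,0,0,0,0,0,0,0,0,0],
)

```text
time: 37.88
tool_pos: [0.4645, 0.2501, 0.1721]
tcp_rot: [-2.221, -2.221, 0.004]
wrist_force: [0.3, 0.0, -0.7]
width: 0.262
grip_force: 39.5
```

>>> jog_arm(
  turn=[
    [0,0,0],
    [0,0,0],
    [0,0,0],
    [0,0,0],
  ],
  delta_pos=[
    [0,0,0.02],
    [0,0,0],
    [0,0,0],
    [0,0,0],
  ],
  gripper=[0,0,0,0],
)

```text
time: 38.22
tool_pos: [0.4651, 0.2478, 0.1529]
tcp_rot: [-2.222, -2.22, 0.004]
wrist_force: [0.2, -0.9, -0.6]
width: 0.267
grip_force: 39.5
```

```bash
python3 - <<'E'
from h import *
tgt(.466,.249,.0505)
E
```

```text
t 38.2167 tool [0.4651 0.2478 0.1529] delta tool [0.0013 0.0011 0.1024] w 0.26654705726247274 F [ 0.2 -0.9 -0.6] tilt [-0.0023 -0.0014 -1.    ] yaw 89.97 q6 0.44
```

>>> jog_arm(
  turn=[
    [0,0,0],
    [0,0,0],
    [0,0,0],
    [0,0,0],
    [0,0,0],
    [0,0,0],
    [0,0,0],
    [0,0,0],
  ],
  delta_pos=[
    [0.001,0,0.025],
    [0,0,0.025],
    [0,0,0.025],
    [0,0,0.015],
    [0,0,0.01],
    [0,0,0],
    [0,0,0],
    [0,0,0],
  ],
  gripper=[0,0,0,0,0,0,0,0],
)

```text
time: 38.88
tool_pos: [0.4673, 0.2501, 0.0553]
tcp_rot: [2.222, 2.22, 0.004]
wrist_force: [0.2, 0.4, -0.8]
width: 0.263
grip_force: 39.5
```

>>> jog_arm(
  turn=[
    [0,0,0],
    [0,0,0],
    [0,0,0],
    [0,0,0],
  ],
  delta_pos=[
    [0,0,0.0015],
    [0,0,0.0015],
    [0,0,0],
    [0,0,0],
  ],
  gripper=[0,0,0,0],
)

```text
time: 39.22
tool_pos: [0.4662, 0.2501, 0.0512]
tcp_rot: [2.221, 2.221, 0.001]
wrist_force: [0.1, 1.1, -0.2]
width: 0.265
grip_force: 39.5
```

Underside is about 2 mm above the floor. I'll release, rise, and back off clear of the scene.

>>> jog_arm(
  turn=[
    [0,0,0],
    [0,0,0],
    [0,0,0],
    [0,0,0],
    [0,0,0],
    [0,0,0],
    [0,0,0],
    [0,0,0],
    [0,0,0],
    [0,0,0],
    [0,0,0],
    [0,0,0],
    [0,0,0],
    [0,0,0],
    [0,0,0],
    [0,0,0],
    [0,0,0],
    [0,0,0],
    [0,0,0],
    [0,0,0],
  ],
  delta_pos=[
    [0,0,0.001],
    [0,0,0],
    [0,0,0],
    [0,0,0],
    [0,0,0],
    [0,0,-0.02],
    [0,0,-0.03],
    [0,0,-0.03],
    [0,0,-0.03],
    [0,0,-0.03],
    [-0.035,0,0],
    [-0.035,0,0],
    [-0.035,0,0],
    [-0.035,0,0],
    [-0.035,0,0],
    [-0.035,0,0],
    [-0.035,0,0],
    [-0.035,0,0],
    [-0.035,0,0],
    [-0.035,0,0],
  ],
  gripper=[0,0,0.045,0.045,0.045,0.045,0.045,0.045,0.045,0.045,0.045,0.045,0.045,0.045,0.045,0.045,0.045,0.045,0.045,0.045],
)

```text
time: 40.88
tool_pos: [0.4657, -0.1018, 0.1901]
tcp_rot: [2.221, 2.221, 0.001]
wrist_force: [0.8, -0.4, -0.4]
width: 0.531
grip_force: 0.0
```

>>> jog_arm(
  turn=[
    [0,0,0],
    [0,0,0],
    [0,0,0],
    [0,0,0],
    [0,0,0],
    [0,0,0],
    [0,0,0],
    [0,0,0],
    [0,0,0],
    [0,0,0],
    [0,0,0],
    [0,0,0],
    [0,0,0],
    [0,0,0],
    [0,0,0],
    [0,0,0],
    [0,0,0],
    [0,0,0],
    [0,0,0],
    [0,0,0],
  ],
  delta_pos=[
    [-0.035,0,0],
    [-0.035,0,0],
    [-0.035,0,0],
    [-0.035,0,0],
    [-0.035,0,0],
    [-0.035,0,0],
    [-0.035,0,0],
    [-0.035,0,0],
    [-0.035,-0.012,0],
    [-0.035,-0.012,0],
    [-0.035,-0.012,0],
    [-0.035,-0.012,0],
    [-0.035,-0.012,0],
    [-0.035,-0.012,0],
    [-0.03,-0.012,0],
    [-0.02,-0.01,0],
    [0,0,0],
    [0,0,0],
    [0,0,0],
    [0,0,0],
  ],
  gripper=[0.045,0.045,0.045,0.045,0.045,0.045,0.045,0.045,0.045,0.045,0.045,0.045,0.045,0.045,0.045,0.045,0.045,0.045,0.045,0.045],
)

```text
time: 42.55
tool_pos: [0.3726, -0.6389, 0.1897]
tcp_rot: [-2.22, -2.222, -0.001]
wrist_force: [-0.1, 0.6, 0.6]
width: 0.523
grip_force: 0.0
```

```bash
python3 - <<'E'
from h import *
tgt(.4,-.5,.2);a=shot("top","top12");im=shot("side","side12");plates(a);drawer(a)
c=np.zeros((598,700,3),np.uint8); B=cv2.resize(a[90:270,130:480],None,fx=2,fy=2,interpolation=cv2.INTER_CUBIC); c[:360]=B
c[360:598,:350]=cv2.resize(im[150:230,230:330],(350,238),interpolation=cv2.INTER_CUBIC); c[360:598,350:]=cv2.resize(im[215:310,170:310],(350,238),interpolation=cv2.INTER_CUBIC)
cv2.imwrite("pics/c11.png",c)
E
```

```text
t 42.55 tool [ 0.3726 -0.6389  0.1897] delta tool [ 0.1389  0.0275 -0.0102] w 0.5233940504582056 F [-0.1  0.6  0.6] tilt [-0.e+00  8.e-04 -1.e+00] yaw 90.05 q6 -1.08
plate [295.6 153.4] [0.6036 0.0578] d 65.4 hull mean (0.602038562297821, 0.05603689327836037)
plate [326.  160.6] [ 0.5789 -0.0383] d 63.9 hull mean (0.5786782503128052, -0.038733966648578644)
plate [229.1 195.7] [0.4683 0.2584] d 66.3 hull mean (0.46783244609832764, 0.258678138256073)
plate [193. 217.] [0.4021 0.366 ] d 65.9 hull mean (0.4022068381309509, 0.366425484418869)
drawer change [57 67 11 12 73] [202.8 193.3] [[0.471 0.332 0.03 ]]
drawer change [ 79  66  20  20 281] [229.  195.8] [[0.464 0.253 0.03 ]]
drawer change [ 45  88  20  19 165] [194.3 217.6] [[0.398 0.354 0.03 ]]
```

View pics/c11.png

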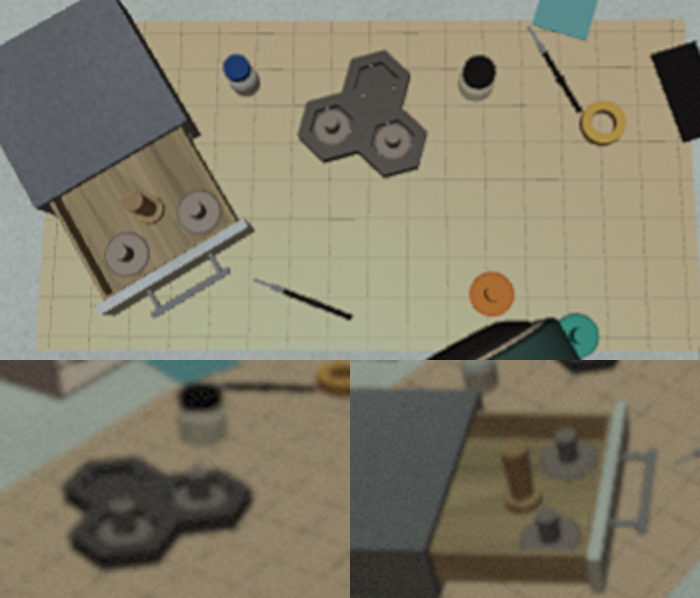

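The final view shows both 58 mm plates centred and low in their wells, with top pixels (295.6,153.4) and (326.0,160.6) against (295.6,153.3) and (325.7,160.4) expected when home. Both look-alikes and the pusher stand in the drawer, the bystanders haven't moved, and no other grey plate is in view.

```bash
python3 -c "
from workcell import ticket; print(ticket.finish_job())"
```

```text
the job is handed in; nothing more can be done
None
```

Job handed in at about 43 s: both 58 mm plates were pressed home with the pusher, the two 68 mm look-alikes and the pusher are in the drawer, and the tape, jar and bottle weren't moved; the hand-in gave no verdict.

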